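# Find the sample tub with the logger in its base

## Task

One of the three look-alike sample tubs has a round steel logger button in its base. Tip every tub up onto one of its small end faces so that its base shows, all three standing free on the counter together; then take the one with the logger and lay it base up, flat on the floor of the steel tray. Leave the other two standing on end on the counter and leave the spoon, the spatula, the jar and the bowl where they are.

Things in the scene. Friction and masses are not known exactly. Their poses are not given: they have to be found in the camera images.
- tub_a_mid (a point): White flat-sided sample tub with a flush grey lid, 84 mm long (its x) x 60 mm wide (its y) x 44 mm high (its z, up at the start as it lies lid up), about 0.22 kg; the three are identical but for the base, which has a 6 mm deep recess inside an 8 mm rim. The point is the tub's very centre: 22 mm above the counter as it lies, 42 mm when it stands on an end (an end is a flat 60 x 44 mm face). At the start its x axis points roughly to the robot's left (world y).
- tub_b_mid (a point): White flat-sided sample tub with a flush grey lid, 84 mm long (its x) x 60 mm wide (its y) x 44 mm high (its z, up at the start as it lies lid up), about 0.22 kg; the three are identical but for the base, which has a 6 mm deep recess inside an 8 mm rim. The point is the tub's very centre: 22 mm above the counter as it lies, 42 mm when it stands on an end (an end is a flat 60 x 44 mm face). At the start its x axis points roughly to the robot's left (world y).
- tub_c_mid (a point): White flat-sided sample tub with a flush grey lid, 84 mm long (its x) x 60 mm wide (its y) x 44 mm high (its z, up at the start as it lies lid up), about 0.22 kg; the three are identical but for the base, which has a 6 mm deep recess inside an 8 mm rim. The point is the tub's very centre: 22 mm above the counter as it lies, 42 mm when it stands on an end (an end is a flat 60 x 44 mm face). At the start its x axis points roughly to the robot's left (world y).
- logger (a point): Round steel logger button, 38 mm across and 4 mm thick, in the base recess of one of the three tubs, hidden underneath at the start; any of the three places can be the one. The point is on the tub's axis 20 mm from the tub's centre towards the base, so the tub whose centre is 20 mm away is the one that carries it.
- tray_floor (a point): Fixed shallow steel tray, 200 mm (its x) x 180 mm (its y) outside, walls 4 mm thick and 14 mm high above the counter. The point is the centre of its inner floor, 4 mm above the counter.
- spoon: Steel spoon, 170 mm long, lying on the counter beside the tray; a bystander, not to be disturbed. Origin at its underside.
- jar: Closed jar, 60 mm across, 75 mm high; a bystander, not to be disturbed. Origin at its underside.
- spatula: Spatula, 200 mm long, lying beyond the tubs; a bystander, not to be disturbed. Origin at its underside.
- bowl: Open steel bowl, 120 mm across, 50 mm high, beyond the tubs; a bystander, not to be disturbed. Origin at its underside.
There are look-alikes about, which are no part of the job. Leave any black or green look-alike of the part that bears tub_b_mid alone.

How it is judged:
By the outcome, as a careful person would: the job done as asked, in the order asked, and still so for the second after the job is handed in, with the robot touching nothing.
It also fails if it takes over 72 s, if anything falls off the work surface, if the arm or the gripper's body presses on something with over 40 N, if the wrist force passes 120 N, or if a joint passes its speed limit or range.

## Robot

A 7-joint arm with a two-finger parallel gripper is mounted at the origin on the work surface. World frame = base frame: x ahead of the robot, y to its left, z up, the work surface at z = 0. Lengths are in m, angles in rad, forces in N, time in s.
With the tool pointing down it reaches from about 0.425 to 0.925 m from the base axis. Payload 6.8 kg.
Tool frame: the origin (TCP) lies on the centre line of the jaws, within the pads' length; the fingertips stand 19 mm ahead of it and the grasp point (between the pads) is the TCP; z points along the fingers, y is the direction in which the jaws open and shut (so a half turn about z gives the same grasp; the last joint's range is limited). The gripper opens to 88 mm and grips with 3 to 60 N. Pads are 20 mm wide; open, the fingers measure 115 mm over their backs; the gripper's body (75 mm by 178 mm) begins 61 mm behind the grasp point.
Start: joints at [1.157, 0.477, 0.022, 1.555, -0.011, 1.109, -0.083], TCP at [0.203, -0.644, 0.242] pointing down, gripper open.
Joint ranges: [-2.96, 2.96], [-0.34, 2.1], [-1.41, 1.46], [0.24, 2.44], [-1.37, 4.51], [0.17, 1.92], [-2.96, 2.96]. Speed limits (rad/s): [2.39, 2.39, 3.14, 3.14, 3.14, 3.14, 3.14].

## Interface

Orientations are given as a rotation vector (axis times angle).
In Python, from rig import env gives the robot as it stands.
- The arm moves only by the tool servo_tool, never from a script. Its argument "plan" is a list of rows, each an object of numbers: "x", "y", "z": the shift along the tool's x, y, z normalised to -1 to 1, where 1 is 0.08 m; "rx", "ry", "rz": the turn, a rotation vector about the tool's x, y, z normalised to -1 to 1, where 1 is 360 degrees. A call has 1 to 5 rows; each row shifts and turns the pose as measured when the row begins, along the tool's axes as they then stand; what a row does not reach is not made up. A row lasts 1/12 s, in which the tool goes at most 41.7 mm and 7.16 degrees, less where a joint would pass 70% of its speed; a pose out of reach is approached as far as the arm can. A call with a number of a shift or a turn outside -1 to 1 is refused whole. A call with a gripper value outside its range is refused whole. "claw" is the opening, from 0 (shut) to 1 (fully open), set as the call begins (left out, the last holds). The fingers move at their own pace and stop on an object; the grip force is fixed at half the most. Time passes only in rows, so rows that do not move let the fingers close. It gives the time, the measured TCP pose, the force and the opening at its end, in the units of the state.
- env.sense(): the state, without advancing time (a new reading comes with each control period).
- env.get_image(name): name is "scene" or "top" or "wrist"; returns a dict with "image" (384x512x3 uint8, blue, green, red), "fx", "fy", "cx", "cy" (pixels), "extrinsics" (4x4, takes a point from camera to world coordinates). Camera axes: x right, y down, z forward; pixel columns grow to the right and rows downward; lengths in m; the calibration is good to about 2 mm. A picture is of the moment at which its call begins. There is no depth.
- env.hand_in(): hands the job in, once; it reports no verdict.
Trained networks look in a picture, given as the dict that the camera call returned (one of the last four; its "shot" number tells which), for a name from the list of things; names that differ only in an ending like _2 or _b are one class to them, and where a whole thing is asked for, a point or a joint stands for the part that bears it (a point fixed in the world has none). Each returns a list of dicts, best first, with "confidence" (0 to 1); they miss things now and then, are a little off and sometimes report something else, mostly with a low value. They report only what shows in the picture. A call takes as long as a camera call. They do not tell look-alikes from the thing itself.
- env.masks_of(picture, name): "pixels" (384x512 bool, what is visible of it).
- env.tip_of(picture, name): "at" ([x, y, z] in m, in world coordinates, good to about 4 mm: a listed point, or the origin of a listed thing).
The state is a dict: "clock": time; "q": joint angles; "qvel": joint speeds; "joint_efforts": joint torques, N m; "tcp_pos": TCP position; "tcp_rot": TCP orientation; "force": force on the tool from outside, world axes, zero at the start; "wrist_torque": the same for the moment, N m; "grip_width": finger opening in m.
Only numpy, scipy, OpenCV 4.12 (cv2) and the standard library are available. Lean on these libraries where they do the work, as an engineer would, in place of code of your own. Each camera call takes 0.05 s, during which the arm holds its last target.

## Working session

There is one attempt and no reset: what is moved stays moved. The work goes in short steps, Python scripts to look and compute and a tool call to move; the robot and the scene stay as the last step left them, time stands still between calls to the robot, and variables do not carry over. Pictures are saved under pics/ and viewed, and the job is handed in when it is done.

Besides the shell and the picture viewer there is one more tool, called after "Request:" as name([rows], argument=value, ...), one row to a line, values as JSON. servo_tool: Moves the arm, as the interface text tells. Its arguments: {"type":"object","properties":{"plan":{"type":"array"},"claw":{"type":"number"}},"required":["plan"]}

```bash
ls; mkdir -p pics
python3 - <<'E'
from rig import env
import cv2
s=env.sense();print(s)
for n in ["scene","top"]:
    p=env.get_image(n);cv2.imwrite(f"pics/{n}0.png",p["image"]);print(n,p["fx"],p["cx"],p["cy"],p["extrinsics"])
    for k in ["tub_b_mid","tray_floor","jar","bowl","spoon","spatula"]:
        print(k,[(d["at"],d["confidence"]) for d in env.tip_of(p,k)])
E
```

```text
pics
{'clock': 0.0, 'q': array([ 1.15688731,  0.47779317,  0.02233691,  1.55643019, -0.01148757,
        1.10927483, -0.08306201]), 'qvel': array([-0.00115211, -0.00025208,  0.0008188 ,  0.00087532, -0.00038611,
        0.00060772, -0.00052389]), 'joint_efforts': array([-7.26012950e-04, -5.82865655e+01,  1.53412376e+00, -2.72611302e+01,
       -5.43085963e-02,  1.69722049e-02,  1.44989817e-04]), 'tcp_pos': array([ 0.20303883, -0.64315792,  0.24069526]), 'tcp_rot': array([-3.10321363e+00, -4.78335931e-01,  6.42883851e-04]), 'force': array([0.49844908, 0.63400466, 0.50592175]), 'wrist_torque': array([ 0.00142827, -0.01673544,  0.06215606]), 'grip_width': 0.08781873417512484}
scene 352.1257786253108 253.44192002369067 190.1898270219728 [[ 0.05896556  0.84071657 -0.53825525  1.06427462]
 [ 0.99812852 -0.04090179  0.04545871 -0.12229796]
 [ 0.01620229 -0.53992842 -0.84155498  0.87161743]
 [ 0.          0.          0.          1.        ]]
tub_b_mid [([0.5554, -0.1016, 0.0192], 0.87), ([0.6425, -0.257, 0.0216], 0.87), ([0.4321, 0.0307, 0.0222], 0.76), ([0.399, -0.1028, 0.0204], 0.75)]
tray
[... 191 characters left out ...]
0006], 0.79), ([0.7706, 0.1115, 0.0005], 0.61)]
top 495.8834208541807 253.0762143546317 187.13100194796894 [[ 0.01621978 -0.99603795  0.0874375   0.43954797]
 [-0.99982588 -0.01535003  0.01061041 -0.07501899]
 [-0.0092262  -0.08759437 -0.9961135   1.45022463]
 [ 0.          0.          0.          1.        ]]
tub_b_mid [([0.3179, -0.233, 0.0219], 0.89), ([0.398, -0.1005, 0.0239], 0.82), ([0.4306, 0.0369, 0.0195], 0.69), ([0.6431, -0.2596, 0.0212], 0.62)]
tray_floor [([0.5269, 0.3171, 0.0], 0.87)]
jar [([0.6136, -0.4441, 0.0042], 0.84)]
bowl [([0.771, 0.1048, 0.0033], 0.85), ([0.494, 0.1833, 0.0063], 0.51)]
spoon [([0.4956, 0.1825, 0.0009], 0.77)]
spatula [([0.7457, -0.1463, -0.0005], 0.96)]
```

View pics/scene0.png

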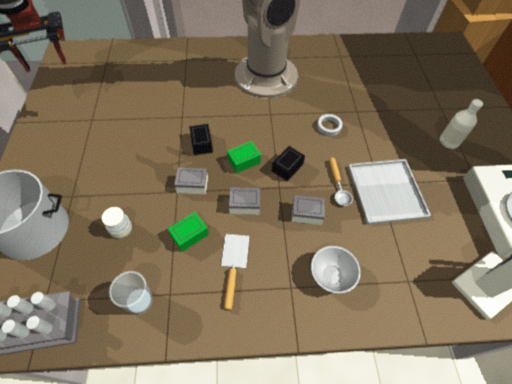

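View pics/top0.png

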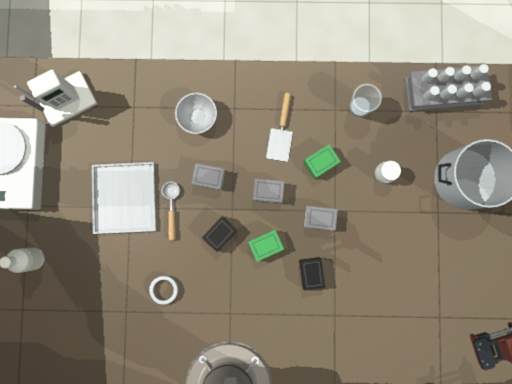

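The white, grey-lidded tubs are at top pixels (208,177), (268,191) and (321,218), which are (308,210), (244,201) and (191,180) in scene. The things that could be taken for them are black at (220,234) and (312,273) and green at (322,161) and (266,246). I choose the three white ones. Next I'll measure them and check a close crop.

```bash
cat > h.py <<'E'
import numpy as np,cv2
from scipy.spatial.transform import Rotation as R
from rig import env
def ray(p,u,v,z):
    E=np.array(p["extrinsics"]);d=E[:3,:3]@np.array([(u-p["cx"])/p["fx"],(v-p["cy"])/p["fy"],1])
    o=E[:3,3];return o+d*(z-o[2])/d[2]
def proj(p,X):
    E=np.array(p["extrinsics"]);c=E[:3,:3].T@(np.array(X)-E[:3,3]);return np.array([p["fx"]*c[0]/c[2]+p["cx"],p["fy"]*c[1]/c[2]+p["cy"]])
E
python3 - <<'E'
from h import *
p=env.get_image("top");im=p["image"]
ms=env.masks_of(p,"tub_b_mid")
for m in ms:
    px=m["pixels"].astype(np.uint8);ys,xs=np.nonzero(px)
    print(m["confidence"],xs.mean(),ys.mean(),len(xs),im[px>0].mean(0))
g=cv2.cvtColor(im,cv2.COLOR_BGR2HSV)
for n,(u,v) in dict(c=(208,177),b=(268,191),a=(321,218)).items():
    x0,y0=u-24,v-20
    c=im[y0:y0+40,x0:x0+48];gg=cv2.cvtColor(c,cv2.COLOR_BGR2GRAY);
    hsv=cv2.cvtColor(c,cv2.COLOR_BGR2HSV)
    mk=((hsv[...,1]<60)&(gg>75)).astype(np.uint8)
    k,l,st,_=cv2.connectedComponentsWithStats(mk);i=1+st[1:,4].argmax();
    pts=np.argwhere(l==i)[:,::-1]+[x0,y0]
    r=cv2.minAreaRect(cv2.convexHull(pts.astype(np.int32)))
    W=np.array([ray(p,*q,.044)[:2] for q in cv2.boxPoints(r)])
    print(n,r,W.mean(0).round(4),W.round(3).tolist())
c=im[130:290,180:360];cv2.imwrite("pics/crop0.png",cv2.resize(c,None,fx=4,fy=3.7,interpolation=cv2.INTER_CUBIC))
E
```

```text
0.85 268.3407738095238 190.92261904761904 672 [144.85119048 144.8110119  145.78571429]
0.67 312.23032069970844 274.0772594752187 686 [55.10204082 56.46501458 57.50437318]
0.63 265.8969696969697 245.15 660 [109.79090909 185.53636364  95.7530303 ]
0.62 219.86314152410574 234.2846034214619 643 [60.53032659 62.5474339  64.11975117]
0.59 321.98595505617976 161.0056179775281 712 [105.26825843 176.37078652  94.31460674]
c ((208.0169677734375, 176.40943908691406), (33.233367919921875, 23.77322006225586), 10.619654655456543) [0.5918 0.0691] [[0.566, 0.121], [0.634, 0.111], [0.617, 0.017], [0.55, 0.028]]
b ((268.1475524902344, 190.37705993652344), (31.687509536743164, 23.720361709594727), 5.194429397583008) [ 0.5544 -0.103 ] [[0.524, -0.056], [0.592, -0.061], [0.585, -0.151], [0.517, -0.145]]
a ((320.7439270019531, 217.8048858642578), (33.23989486694336, 23.301054000854492), 6.34019136428833) [ 0.4789 -0.2528] [[0.451, -0.203], [0.516, -0.21], [0.507, -0.303], [0.442, -0.296]]
```

View pics/crop0.png

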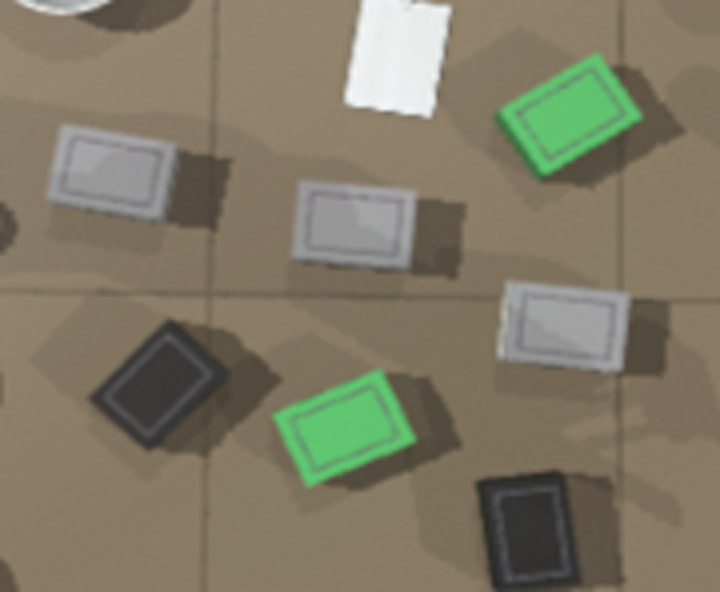

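The crop confirms the three white tubs with grey lids, at crop (112,172), (355,225) and (565,327). I'll tip them in the order c, b, a. First, a planner helper.

```bash
cat >> h.py <<'E'
def frame(jyaw,tilt):
    """tool y = jaw dir at yaw jyaw; L = jaw dir+90deg; z_t = L*sin(tilt)-z*cos(tilt) (deg)"""
    a=np.radians(jyaw);t=np.radians(tilt)
    y=np.array([np.cos(a),np.sin(a),0]);L=np.array([-np.sin(a),np.cos(a),0])
    z=L*np.sin(t)-np.array([0,0,1])*np.cos(t)
    return R.from_matrix(np.c_[np.cross(y,z),y,z])
def plan(wps,mm=40,deg=7.0,start=None):
    s=env.sense();p=np.array(s["tcp_pos"]);r=R.from_rotvec(s["tcp_rot"])
    if start: p,r=start
    rows=[]
    for q,t in wps:
        q=np.array(q)
        n0=max(np.linalg.norm(q-p)/(mm/1e3),np.degrees((r.inv()*t).magnitude())/deg,1e-6);n=int(np.ceil(n0-.02))
        for k in range(max(n,1),0,-1):
            d=r.inv().apply(q-p)/k/.08;w=(r.inv()*t).as_rotvec()/k/(2*np.pi)
            d=d.round(2) if k>1 else d.round(3);w=w.round(4)
            row={a:float(v) for a,v in zip(["x","y","z","rx","ry","rz"],[*d,*w]) if abs(v)>1e-4}
            rows.append(row);p=p+r.apply(d*.08);r=r*R.from_rotvec(w*2*np.pi)
    import json
    for i in range(0,len(rows),5): print(json.dumps(rows[i:i+5]).replace('"x"','"x"'))
def st():
    s=env.sense();m=R.from_rotvec(s["tcp_rot"]).as_matrix()
    print("t%.2f"%s["clock"],"p",s["tcp_pos"].round(4),"z",m[:,2].round(3),"y",m[:,1].round(3),"q",s["q"].round(2),"F",s["force"].round(1),"w%.4f"%s["grip_width"])
E
python3 - <<'E'
from h import *
st()
plan([([.40,-.40,.22],frame(-50,0)),([.57,-.05,.19],frame(-10,20)),([.592-.045*.17,.069-.045,.10],frame(-10,45))])
E
```

```text
t0.80 p [ 0.2032 -0.6437  0.2417] z [ 0. -0. -1.] y [ 0.301 -0.954  0.   ] q [ 1.16  0.48  0.02  1.56 -0.01  1.11 -0.08] F [ 0.7 -0.1 -0.6] w0.0881
[{"x": 0.41, "y": -0.27, "z": 0.03, "rz": -0.0078}, {"x": 0.42, "y": -0.25, "z": 0.03, "rz": -0.0078}, {"x": 0.43, "y": -0.23, "z": 0.04, "rz": -0.0078}, {"x": 0.44, "y": -0.21, "z": 0.03, "rz": -0.0078}, {"x": 0.45, "y": -0.19, "z": 0.04, "rz": -0.0078}]
[{"x": 0.46, "y": -0.16, "z": 0.03, "rz": -0.0078}, {"x": 0.47, "y": -0.14, "z": 0.04, "rz": -0.0078}, {"x": 0.481, "y": -0.115, "z": 0.031, "rz": -0.0078}, {"x": 0.44, "y": -0.2, "z": 0.04, "rx": 0.0019, "ry": 0.0053, "rz": -0.011}, {"x": 0.46, "y": -0.17, "z": 0.05, "rx": 0.0019, "ry": 0.0053, "rz": -0.011}]
[{"x": 0.46, "y": -0.13, "z": 0.07, "rx": 0.0019, "ry": 0.0053, "rz": -0.011}, {"x": 0.47, "y": -0.1, "z": 0.09, "rx": 0.002, "ry": 0.0053, "rz": -0.011}, {"x": 0.47, "y": -0.07, "z": 0.11, "rx": 0.0019, "ry": 0.0053, "rz": -0.011}, {"x": 0.47, "y": -0.03, "z": 0.12, "rx": 0.002, "ry": 0.0054, "rz": -0.011}, {"x": 0.47, "z": 0.14, "rx": 0.0019, "ry": 0.0053, "rz": -0.011}]
[{"x": 0.46, "y": 0.03, "z": 0.15, "rx": 0.002, "ry": 0.0054, "rz": -0.011}, {"x": 0.45, "y": 0.07, "z": 0.17, "rx": 0.0019, "ry": 0.0053, "rz": -0.011}, {"x": 0.447, "y": 0.102, "z": 0.181, "rx": 0.002, "ry": 0.0054, "rz": -0.011}, {"x": 0.13, "z": 0.34, "ry": 0.0174}, {"x": 0.09, "y": 0.01, "z": 0.36, "ry": 0.0173}]
[{"x": 0.04, "z": 0.36, "ry": 0.0174}, {"x": 0.006, "y": 0.007, "z": 0.371, "ry": 0.0173}]
```

Request:
servo_tool([
  {"x":0.41,"y":-0.27,"z":0.03,"rz":-0.008},
  {"x":0.42,"y":-0.25,"z":0.03,"rz":-0.008},
  {"x":0.43,"y":-0.23,"z":0.04,"rz":-0.008},
  {"x":0.44,"y":-0.21,"z":0.03,"rz":-0.008},
  {"x":0.45,"y":-0.19,"z":0.04,"rz":-0.008},
], claw=1)

```text
$.plan[0]: bad value
```

Request:
servo_tool([
  {"x":0.46,"y":-0.16,"z":0.03,"rz":-0.008},
  {"x":0.47,"y":-0.14,"z":0.04,"rz":-0.008},
  {"x":0.48,"y":-0.12,"z":0.03,"rz":-0.008},
  {"x":0.44,"y":-0.2,"z":0.04,"rx":0.002,"ry":0.005,"rz":-0.011},
  {"x":0.46,"y":-0.17,"z":0.05,"rx":0.002,"ry":0.005,"rz":-0.011},
])

```text
$.plan[0]: bad value
```

Run:
```python
from h import *
st()
plan([([.57,-.05,.19],frame(-10,20)),([.592-.045*.17,.069-.045,.10],frame(-10,45))])
```

```text
t0.80 p [ 0.2032 -0.6437  0.2417] z [ 0. -0. -1.] y [ 0.301 -0.954  0.   ] q [ 1.16  0.48  0.02  1.56 -0.01  1.11 -0.08] F [ 0.7 -0.1 -0.6] w0.0881
[{"x": 0.37, "y": -0.32, "z": 0.04, "rx": 0.0017, "ry": 0.0028, "rz": -0.0095}, {"x": 0.38, "y": -0.29, "z": 0.05, "rx": 0.0017, "ry": 0.0028, "rz": -0.0095}, {"x": 0.4, "y": -0.27, "z": 0.06, "rx": 0.0017, "ry": 0.0028, "rz": -0.0095}, {"x": 0.41, "y": -0.24, "z": 0.06, "rx": 0.0017, "ry": 0.0028, "rz": -0.0095}, {"x": 0.43, "y": -0.22, "z": 0.07, "rx": 0.0017, "ry": 0.0028, "rz": -0.0096}]
[{"x": 0.44, "y": -0.19, "z": 0.09, "rx": 0.0017, "ry": 0.0028, "rz": -0.0095}, {"x": 0.45, "y": -0.16, "z": 0.09, "rx": 0.0017, "ry": 0.0028, "rz": -0.0096}, {"x": 0.45, "y": -0.14, "z": 0.1, "rx": 0.0017, "ry": 0.0028, "rz": -0.0095}, {"x": 0.46, "y": -0.11, "z": 0.11, "rx": 0.0017, "ry": 0.0027, "rz": -0.0096}, {"x": 0.46, "y": -0.08, "z": 0.12, "rx": 0.0017, "ry": 0.0028, "rz": -0.0095}]
[{"x": 0.47, "y": -0.05, "z": 0.13, "rx": 0.0017, "ry": 0.0027, "rz": -0.0096}, {"x": 0.47, "y": -0.02, "z": 0.14, "rx": 0.0017, "ry": 0.0028, "rz": -0.0095}, {"x": 0.46, "y": 0.01, "z": 0.15, "rx": 0.0017, "ry": 0.0027, "rz": -0.0096}, {"x": 0.46, "y": 0.04, "z": 0.16, "rx": 0.0017, "ry": 0.0027, "rz": -0.0095}, {"x": 0.45, "y": 0.07, "z": 0.16, "rx": 0.0017, "ry": 0.0028, "rz": -0.0096}]
[{"x": 0.45, "y": 0.1, "z": 0.17, "rx": 0.0016, "ry": 0.0027, "rz": -0.0095}, {"x": 0.43, "y": 0.12, "z": 0.18, "rx": 0.0017, "ry": 0.0028, "rz": -0.0096}, {"x": 0.428, "y": 0.152, "z": 0.187, "rx": 0.0016, "ry": 0.0027, "rz": -0.0095}, {"x": 0.13, "z": 0.34, "ry": 0.0174}, {"x": 0.08, "y": 0.01, "z": 0.36, "ry": 0.0174}]
[{"x": 0.05, "z": 0.36, "ry": 0.0173}, {"x": 0.006, "y": 0.005, "z": 0.371, "ry": 0.0174}]
```

All six keys are probably needed in each row.

Request:
servo_tool([
  {"x":0.41,"y":-0.27,"z":0.03,"rx":0,"ry":0,"rz":-0.008},
  {"x":0.42,"y":-0.25,"z":0.03,"rx":0,"ry":0,"rz":-0.008},
  {"x":0.43,"y":-0.23,"z":0.04,"rx":0,"ry":0,"rz":-0.008},
  {"x":0.44,"y":-0.21,"z":0.03,"rx":0,"ry":0,"rz":-0.008},
  {"x":0.45,"y":-0.19,"z":0.04,"rx":0,"ry":0,"rz":-0.008},
], claw=1)

```text
clock: 1.22
tcp_pos: [0.3196, -0.4952, 0.2273]
tcp_rot: [3.018, 0.848, -0.009]
force: [0.5, -0.1, -0.4]
grip_width: 0.0878
```

```bash
sed -i 's/ if abs(v)>1e-4}/}/; s/float(v) for/(float(v)+0.0) for/' h.py
python3 - <<'E'
from h import *
st()
plan([([.57,-.05,.19],frame(-10,20)),([.592-.045*.17,.069-.045,.10],frame(-10,45))])
E
```

```text
t1.22 p [ 0.3196 -0.4952  0.2273] z [-0.004 -0.008 -1.   ] y [ 0.521 -0.854  0.005] q [ 0.96  0.35 -0.09  1.78  0.04  1.01 -0.17] F [ 0.5 -0.1 -0.4] w0.0878
[{"x": 0.43, "y": -0.24, "z": 0.03, "rx": 0.0018, "ry": 0.0041, "rz": -0.0103}, {"x": 0.44, "y": -0.21, "z": 0.05, "rx": 0.0018, "ry": 0.0041, "rz": -0.0103}, {"x": 0.45, "y": -0.18, "z": 0.06, "rx": 0.0018, "ry": 0.0041, "rz": -0.0103}, {"x": 0.46, "y": -0.15, "z": 0.07, "rx": 0.0018, "ry": 0.0041, "rz": -0.0103}, {"x": 0.47, "y": -0.12, "z": 0.09, "rx": 0.0018, "ry": 0.0041, "rz": -0.0103}]
[{"x": 0.47, "y": -0.09, "z": 0.1, "rx": 0.0018, "ry": 0.0041, "rz": -0.0103}, {"x": 0.48, "y": -0.06, "z": 0.11, "rx": 0.0018, "ry": 0.0041, "rz": -0.0103}, {"x": 0.48, "y": -0.02, "z": 0.13, "rx": 0.0018, "ry": 0.0042, "rz": -0.0103}, {"x": 0.47, "y": 0.01, "z": 0.14, "rx": 0.0019, "ry": 0.0042, "rz": -0.0103}, {"x": 0.47, "y": 0.04, "z": 0.15, "rx": 0.0018, "ry": 0.0041, "rz": -0.0102}]
[{"x": 0.46, "y": 0.07, "z": 0.16, "rx": 0.0019, "ry": 0.0042, "rz": -0.0103}, {"x": 0.45, "y": 0.1, "z": 0.17, "rx": 0.0018, "ry": 0.0041, "rz": -0.0102}, {"x": 0.443, "y": 0.129, "z": 0.181, "rx": 0.0019, "ry": 0.0042, "rz": -0.0103}, {"x": 0.13, "y": 0.0, "z": 0.34, "rx": 0.0, "ry": 0.0173, "rz": 0.0}, {"x": 0.09, "y": 0.01, "z": 0.36, "rx": 0.0, "ry": 0.0174, "rz": 0.0}]
[{"x": 0.04, "y": 0.0, "z": 0.36, "rx": 0.0, "ry": 0.0173, "rz": 0.0}, {"x": 0.006, "y": 0.007, "z": 0.37, "rx": 0.0, "ry": 0.0174, "rz": 0.0}]
```

Request:
servo_tool([
  {"x":0.43,"y":-0.24,"z":0.03,"rx":0.002,"ry":0.004,"rz":-0.01},
  {"x":0.44,"y":-0.21,"z":0.05,"rx":0.002,"ry":0.004,"rz":-0.01},
  {"x":0.45,"y":-0.18,"z":0.06,"rx":0.002,"ry":0.004,"rz":-0.01},
  {"x":0.46,"y":-0.15,"z":0.07,"rx":0.002,"ry":0.004,"rz":-0.01},
  {"x":0.47,"y":-0.12,"z":0.09,"rx":0.002,"ry":0.004,"rz":-0.01},
])

```text
clock: 1.63
tcp_pos: [0.4207, -0.3151, 0.2138]
tcp_rot: [-2.758, -1.3, -0.155]
force: [1.4, -0.3, -0.5]
grip_width: 0.0877
```

Request:
servo_tool([
  {"x":0.47,"y":-0.09,"z":0.1,"rx":0.002,"ry":0.004,"rz":-0.01},
  {"x":0.48,"y":-0.06,"z":0.11,"rx":0.002,"ry":0.004,"rz":-0.01},
  {"x":0.48,"y":-0.02,"z":0.13,"rx":0.002,"ry":0.004,"rz":-0.01},
  {"x":0.47,"y":0.01,"z":0.14,"rx":0.002,"ry":0.004,"rz":-0.01},
  {"x":0.47,"y":0.04,"z":0.15,"rx":0.002,"ry":0.004,"rz":-0.01},
])

```text
clock: 2.05
tcp_pos: [0.5187, -0.1342, 0.2014]
tcp_rot: [-2.418, -1.679, -0.305]
force: [0.6, -1.3, -0.3]
grip_width: 0.0878
```

Run:
```python
from h import *
st()
J=np.array([np.cos(np.radians(-10)),np.sin(np.radians(-10)),0]);L=np.array([-J[1],J[0],0])
c=np.array([.592,.069,.026]); f=frame(-10,45);zt=f.as_matrix()[:,2]
plan([(c-zt*.09,f),(c-zt*.0,f)])
p=env.get_image("wrist");cv2.imwrite("pics/w1.png",p["image"]);print([(d["at"],d["confidence"]) for d in env.tip_of(p,"tub_b_mid")])
```

```text
t2.05 p [ 0.5187 -0.1342  0.2014] z [ 0.064  0.264 -0.962] y [ 0.938 -0.345 -0.032] q [ 0.67  0.36 -0.45  1.9  -0.15  0.92 -0.03] F [ 0.6 -1.3 -0.3] w0.0878
[{"x": 0.29, "y": 0.03, "z": 0.37, "rx": 0.002, "ry": 0.0162, "rz": -0.0055}, {"x": 0.25, "y": 0.05, "z": 0.4, "rx": 0.002, "ry": 0.0162, "rz": -0.0054}, {"x": 0.21, "y": 0.06, "z": 0.42, "rx": 0.002, "ry": 0.0161, "rz": -0.0055}, {"x": 0.17, "y": 0.07, "z": 0.44, "rx": 0.002, "ry": 0.0162, "rz": -0.0054}, {"x": 0.114, "y": 0.09, "z": 0.457, "rx": 0.002, "ry": 0.0161, "rz": -0.0055}]
[{"x": 0.0, "y": 0.0, "z": 0.38, "rx": 0.0, "ry": 0.0, "rz": 0.0}, {"x": 0.0, "y": 0.0, "z": 0.37, "rx": 0.0, "ry": 0.0, "rz": 0.0}, {"x": 0.0, "y": 0.0, "z": 0.375, "rx": 0.0, "ry": 0.0, "rz": 0.0}]
[([0.43, 0.0346, 0.0207], 0.77), ([0.4001, -0.1001, 0.0238], 0.7), ([0.5545, -0.1014, 0.0224], 0.68), ([0.6415, -0.2585, 0.0203], 0.66), ([0.324, -0.2323, 0.0228], 0.64)]
```

View pics/w1.png

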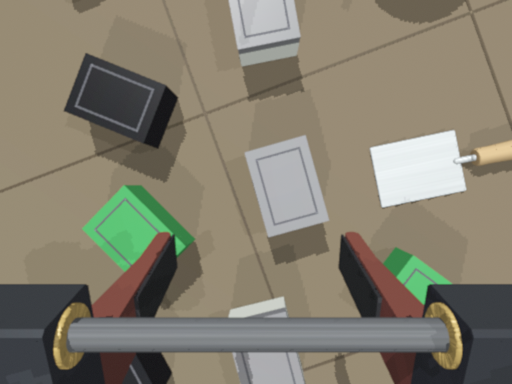

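The wrist view shows tub b at (288,186) and tub c at (265,20). That agrees with the top measurement, so I'll move in on c.

Request:
servo_tool([
  {"x":0.29,"y":0.03,"z":0.37,"rx":0.002,"ry":0.016,"rz":-0.005},
  {"x":0.25,"y":0.05,"z":0.4,"rx":0.002,"ry":0.016,"rz":-0.005},
  {"x":0.21,"y":0.06,"z":0.42,"rx":0.002,"ry":0.016,"rz":-0.006},
  {"x":0.17,"y":0.07,"z":0.44,"rx":0.002,"ry":0.016,"rz":-0.005},
  {"x":0.11,"y":0.09,"z":0.46,"rx":0.002,"ry":0.016,"rz":-0.006},
])

```text
clock: 2.57
tcp_pos: [0.5911, 0.0092, 0.0972]
tcp_rot: [-1.925, -1.641, -0.825]
force: [0.5, -0.8, -0.2]
grip_width: 0.0881
```

```bash
cat >> h.py <<'E'
def tf(m,yaw):
    pass
E
python3 - <<'E'
from h import *
st()
p=env.get_image("wrist");cv2.imwrite("pics/w2.png",p["image"]);print([(d["at"],d["confidence"]) for d in env.tip_of(p,"tub_b_mid")])
c=np.array([.592,.069,.026])
for dx in (-42,42):
  for dy in (-30,30):
    a=np.radians(-10);J=np.array([np.cos(a),np.sin(a),0]);L=np.array([-J[1],J[0],0])
    q=proj(p,c*[1,1,0]+[0,0,.044]+L*dx/1e3+J*dy/1e3).round().astype(int);cv2.circle(p["image"],tuple(map(int,q)),3,(0,0,255),-1)
cv2.imwrite("pics/w2.png",p["image"])
f=frame(-10,45);plan([(c,f)])
E
```

```text
t2.57 p [0.5911 0.0092 0.0972] z [ 0.138  0.695 -0.705] y [ 0.985 -0.169  0.026] q [ 0.8   0.78 -0.73  1.88 -0.47  0.71  0.44] F [ 0.5 -0.8 -0.2] w0.0881
[]
[{"x": -0.01, "y": -0.02, "z": 0.35, "rx": 0.0, "ry": -0.0006, "rz": 0.0004}, {"x": -0.02, "y": -0.01, "z": 0.35, "rx": 0.0, "ry": -0.0006, "rz": 0.0004}, {"x": -0.01, "y": -0.018, "z": 0.35, "rx": -0.0001, "ry": -0.0006, "rz": 0.0005}]
```

View pics/w2.png

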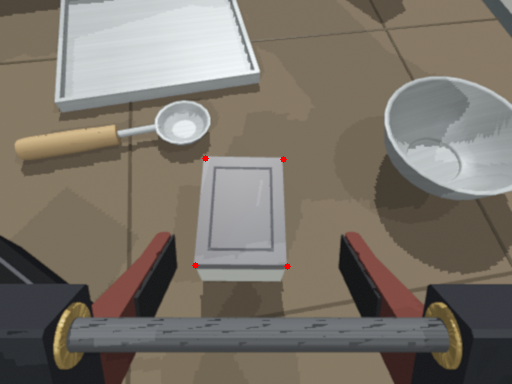

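The predicted lid corners fall on the tub's at (205,158), (283,158), (196,266) and (287,266). Going in to grasp.

Request:
servo_tool([
  {"x":-0.02,"y":-0.02,"z":0.35,"rx":0,"ry":-0.0006,"rz":0.0004},
  {"x":-0.02,"y":-0.02,"z":0.35,"rx":0,"ry":-0.0006,"rz":0.0004},
  {"x":-0.01,"y":-0.02,"z":0.35,"rx":0,"ry":-0.0006,"rz":0.0004},
])

```text
clock: 2.92
tcp_pos: [0.5953, 0.0606, 0.0232]
tcp_rot: [-1.948, -1.612, -0.802]
force: [0.8, 0.7, 0.4]
grip_width: 0.088
```

Request:
servo_tool([
  {"x":0,"y":0,"z":0,"rx":0,"ry":0,"rz":0},
  {"x":0,"y":0,"z":0,"rx":0,"ry":0,"rz":0},
  {"x":0,"y":0,"z":0,"rx":0,"ry":0,"rz":0},
  {"x":0,"y":0,"z":0,"rx":0,"ry":0,"rz":0},
], claw=0)

```text
clock: 3.25
tcp_pos: [0.5956, 0.0586, 0.0264]
tcp_rot: [-1.951, -1.619, -0.799]
force: [-2.0, 1.5, -1.6]
grip_width: 0.0644
```

Run:
```python
from h import *
st()
```

```text
t3.25 p [0.5956 0.0586 0.0264] z [ 0.133  0.686 -0.715] y [ 0.983 -0.186  0.004] q [ 0.7   0.89 -0.71  1.91 -0.48  0.55  0.43] F [-2.   1.5 -1.6] w0.0644
```

Request:
servo_tool([
  {"x":0,"y":0,"z":0,"rx":0,"ry":0,"rz":0},
  {"x":0,"y":0,"z":0,"rx":0,"ry":0,"rz":0},
  {"x":0,"y":0,"z":0,"rx":0,"ry":0,"rz":0},
], claw=0)

```text
clock: 3.5
tcp_pos: [0.5968, 0.0541, 0.0287]
tcp_rot: [-1.958, -1.623, -0.8]
force: [-0.8, 1.0, -3.4]
grip_width: 0.0609
```

Run:
```python
from h import *
st()
s=env.sense();p=s["tcp_pos"]
# lift to z .11, tilt to -45, yaw +50
up=p+[0,0,.085]
f0=frame(-10,45);f1=frame(-10,-45)
plan([(up,frame(-10,30)),(up,f1)])
```

```text
t3.50 p [0.5968 0.0541 0.0287] z [ 0.138  0.681 -0.719] y [ 0.982 -0.189  0.009] q [ 0.71  0.88 -0.71  1.91 -0.48  0.55  0.43] F [-0.8  1.  -3.4] w0.0609
[{"x": 0.25, "y": 0.0, "z": -0.25, "rx": 0.0009, "ry": -0.013, "rz": -0.0004}, {"x": 0.22, "y": 0.0, "z": -0.28, "rx": 0.0009, "ry": -0.013, "rz": -0.0004}, {"x": 0.202, "y": 0.007, "z": -0.29, "rx": 0.0009, "ry": -0.0129, "rz": -0.0003}, {"x": 0.0, "y": 0.0, "z": 0.0, "rx": 0.0, "ry": -0.0189, "rz": 0.0}, {"x": 0.0, "y": 0.0, "z": 0.0, "rx": 0.0, "ry": -0.0189, "rz": 0.0}]
[{"x": 0.0, "y": 0.0, "z": 0.0, "rx": 0.0, "ry": -0.019, "rz": 0.0}, {"x": 0.0, "y": 0.0, "z": 0.0, "rx": 0.0, "ry": -0.0189, "rz": 0.0}, {"x": 0.0, "y": 0.0, "z": 0.0, "rx": 0.0, "ry": -0.019, "rz": 0.0}, {"x": 0.0, "y": 0.0, "z": 0.0, "rx": 0.0, "ry": -0.0189, "rz": 0.0}, {"x": 0.0, "y": 0.0, "z": 0.0, "rx": 0.0, "ry": -0.019, "rz": 0.0}]
[{"x": 0.0, "y": 0.0, "z": 0.0, "rx": 0.0, "ry": -0.0189, "rz": 0.0}, {"x": 0.0, "y": 0.0, "z": 0.0, "rx": 0.0, "ry": -0.019, "rz": 0.0}, {"x": 0.0, "y": 0.0, "z": 0.0, "rx": 0.0, "ry": -0.0189, "rz": 0.0}, {"x": 0.0, "y": 0.0, "z": 0.0, "rx": 0.0, "ry": -0.019, "rz": 0.0}]
```

Request:
servo_tool([
  {"x":0.25,"y":0,"z":-0.25,"rx":0.001,"ry":-0.013,"rz":0},
  {"x":0.22,"y":0,"z":-0.28,"rx":0.001,"ry":-0.013,"rz":0},
  {"x":0.2,"y":0,"z":-0.29,"rx":0.001,"ry":-0.013,"rz":0},
  {"x":0,"y":0,"z":0,"rx":0,"ry":-0.019,"rz":0},
  {"x":0,"y":0,"z":0,"rx":0,"ry":-0.019,"rz":0},
])

```text
clock: 3.92
tcp_pos: [0.5925, 0.0407, 0.104]
tcp_rot: [-2.279, -1.843, -0.285]
force: [-0.3, 0.5, -4.7]
grip_width: 0.0599
```

Run:
```python
from h import *
st()
p=env.get_image("scene");cv2.imwrite("pics/s2.png",p["image"][120:280,180:380].repeat(3,0).repeat(3,1))
up=np.array([.597,.06,.115])
plan([(up,frame(-10,-45))])
```

```text
t3.92 p [0.5925 0.0407 0.104 ] z [ 0.026  0.271 -0.962] y [ 0.978 -0.205 -0.031] q [ 0.22  0.53 -0.32  1.88 -0.17  0.72 -0.14] F [-0.3  0.5 -4.7] w0.0599
[{"x": 0.02, "y": 0.0, "z": -0.01, "rx": -0.0006, "ry": -0.0187, "rz": -0.0002}, {"x": 0.01, "y": 0.0, "z": -0.01, "rx": -0.0005, "ry": -0.0187, "rz": -0.0002}, {"x": 0.01, "y": 0.0, "z": -0.01, "rx": -0.0006, "ry": -0.0187, "rz": -0.0002}, {"x": 0.01, "y": 0.0, "z": -0.01, "rx": -0.0005, "ry": -0.0187, "rz": -0.0002}, {"x": 0.01, "y": 0.0, "z": -0.01, "rx": -0.0006, "ry": -0.0187, "rz": -0.0002}]
[{"x": 0.01, "y": 0.0, "z": -0.02, "rx": -0.0005, "ry": -0.0187, "rz": -0.0002}, {"x": 0.01, "y": 0.0, "z": -0.02, "rx": -0.0006, "ry": -0.0186, "rz": -0.0002}, {"x": 0.01, "y": 0.0, "z": -0.02, "rx": -0.0005, "ry": -0.0187, "rz": -0.0002}, {"x": 0.003, "y": 0.009, "z": -0.011, "rx": -0.0006, "ry": -0.0186, "rz": -0.0003}]
```

View pics/s2.png

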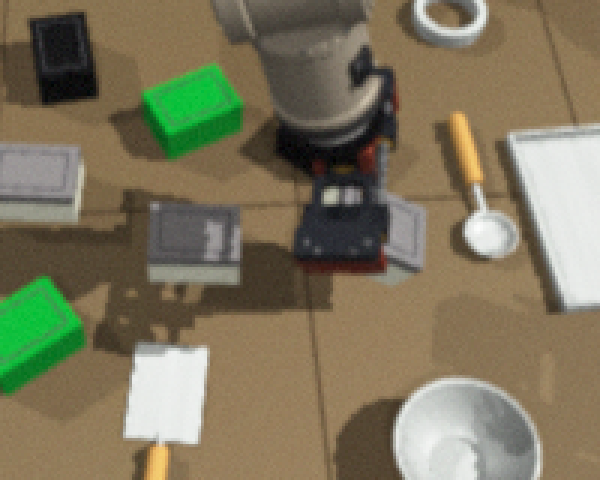

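The tub is held and tilting, at crop (405,235). Continuing the tip.

Request:
servo_tool([
  {"x":0.02,"y":0,"z":-0.02,"rx":0,"ry":-0.019,"rz":0},
  {"x":0.02,"y":0,"z":-0.02,"rx":0,"ry":-0.019,"rz":0},
  {"x":0.02,"y":0,"z":-0.02,"rx":0,"ry":-0.019,"rz":0},
  {"x":0.02,"y":0,"z":-0.02,"rx":0,"ry":-0.019,"rz":0},
  {"x":0.02,"y":0,"z":-0.02,"rx":0,"ry":-0.019,"rz":0},
])

```text
clock: 4.38
tcp_pos: [0.5967, 0.0485, 0.1193]
tcp_rot: [2.264, 1.84, -0.402]
force: [-1.0, 0.0, -3.2]
grip_width: 0.06
```

Run:
```python
from h import *
st()
up=np.array([.597,.06,.115])
plan([(up,frame(40,-45))])
```

```text
t4.38 p [0.5967 0.0485 0.1193] z [-0.086 -0.319 -0.944] y [ 0.978 -0.207 -0.019] q [-0.33  0.57  0.    1.75  0.32  1.03 -0.73] F [-1.   0.  -3.2] w0.0600
[{"x": 0.02, "y": 0.0, "z": 0.0, "rx": -0.0089, "ry": -0.0075, "rz": -0.0135}, {"x": 0.02, "y": 0.0, "z": 0.0, "rx": -0.0089, "ry": -0.0075, "rz": -0.0135}, {"x": 0.02, "y": 0.0, "z": 0.0, "rx": -0.0089, "ry": -0.0075, "rz": -0.0135}, {"x": 0.02, "y": 0.0, "z": 0.0, "rx": -0.0089, "ry": -0.0076, "rz": -0.0135}, {"x": 0.01, "y": 0.0, "z": 0.0, "rx": -0.0088, "ry": -0.0075, "rz": -0.0136}]
[{"x": 0.01, "y": 0.0, "z": 0.0, "rx": -0.0089, "ry": -0.0076, "rz": -0.0135}, {"x": 0.02, "y": 0.01, "z": -0.01, "rx": -0.0088, "ry": -0.0075, "rz": -0.0136}, {"x": 0.01, "y": 0.01, "z": 0.0, "rx": -0.0089, "ry": -0.0076, "rz": -0.0135}, {"x": 0.015, "y": 0.007, "z": -0.01, "rx": -0.0088, "ry": -0.0075, "rz": -0.0136}]
```

Request:
servo_tool([
  {"x":0.02,"y":0,"z":0,"rx":-0.009,"ry":-0.0075,"rz":-0.0135},
  {"x":0.02,"y":0,"z":0,"rx":-0.009,"ry":-0.0075,"rz":-0.0135},
  {"x":0.02,"y":0,"z":0,"rx":-0.009,"ry":-0.0075,"rz":-0.0135},
  {"x":0.02,"y":0,"z":0,"rx":-0.009,"ry":-0.0075,"rz":-0.0135},
  {"x":0.02,"y":0,"z":0,"rx":-0.009,"ry":-0.0075,"rz":-0.0135},
])

```text
clock: 4.8
tcp_pos: [0.5983, 0.0659, 0.1126]
tcp_rot: [1.539, 2.11, -0.414]
force: [0.5, -0.1, -3.7]
grip_width: 0.0601
```

Request:
servo_tool([
  {"x":0.02,"y":0,"z":0,"rx":-0.009,"ry":-0.0075,"rz":-0.0135},
  {"x":0.02,"y":0,"z":0,"rx":-0.009,"ry":-0.0075,"rz":-0.0135},
  {"x":0.02,"y":0,"z":0,"rx":-0.009,"ry":-0.0075,"rz":-0.0135},
  {"x":0.02,"y":0,"z":0,"rx":-0.009,"ry":-0.0075,"rz":-0.0135},
])

```text
clock: 5.13
tcp_pos: [0.5934, 0.0746, 0.1051]
tcp_rot: [0.953, 2.2, -0.396]
force: [0.8, -0.7, -3.3]
grip_width: 0.06
```

Run:
```python
from h import *
st()
p=env.get_image("scene");cv2.imwrite("pics/s3.png",p["image"][120:280,180:380].repeat(3,0).repeat(3,1))
print(env.tip_of(p,"logger"))
up=np.array([.597,.065,.09])
plan([(up,frame(40,-45))])
```

```text
t5.13 p [0.5934 0.0746 0.1051] z [ 0.479 -0.515 -0.711] y [ 0.731  0.683 -0.003] q [-0.7   0.55  0.1   2.13  1.21  0.78 -0.89] F [ 0.8 -0.7 -3.3] w0.0600
[{'at': [0.3188, -0.2343, 0.0049], 'confidence': 0.96}, {'at': [0.3944, -0.0974, -0.0014], 'confidence': 0.89}, {'at': [0.4246, 0.0319, 0.0028], 'confidence': 0.71}, {'at': [0.5582, -0.0997, 0.0022], 'confidence': 0.64}, {'at': [0.6413, -0.258, 0.0031], 'confidence': 0.58}]
[{"x": 0.026, "y": -0.015, "z": 0.214, "rx": 0.0049, "ry": -0.001, "rz": 0.0067}]
```

View pics/s3.png

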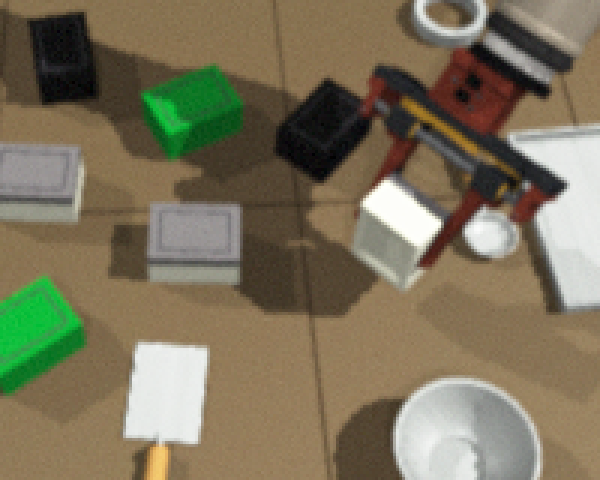

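Run:
```python
from h import *
plan([(np.array([.593,.072,.064]),frame(43,-46))])
p=env.get_image("scene");im=p["image"][185:225,290:335];cv2.imwrite("pics/s3b.png",cv2.resize(im,None,fx=14,fy=14,interpolation=cv2.INTER_CUBIC))
```

```text
[{"x": 0.324, "y": 0.01, "z": 0.377, "rx": -0.001, "ry": -0.0038, "rz": 0.0008}]
```

View pics/s3b.png

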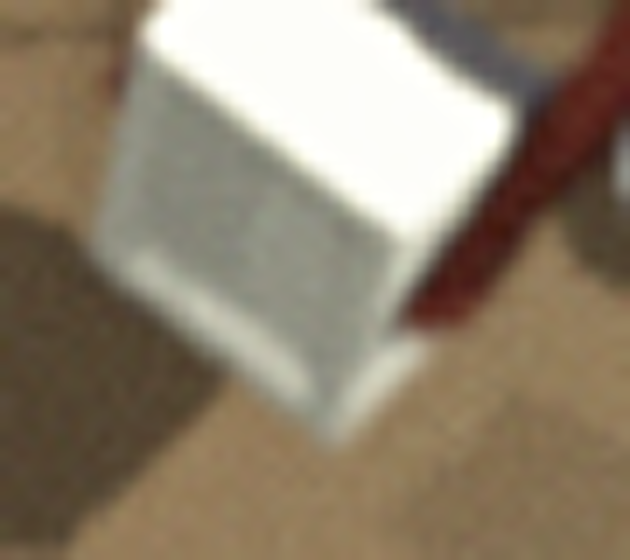

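The base shows an empty grey recess at about (270,200), with no disc. Lowering.

Request:
servo_tool([
  {"x":0.16,"y":0,"z":0.19,"rx":-0.0005,"ry":-0.002,"rz":0},
  {"x":0.16,"y":0,"z":0.19,"rx":-0.0005,"ry":-0.002,"rz":0},
  {"x":0,"y":0,"z":0,"rx":0,"ry":0,"rz":0},
])

```text
clock: 5.53
tcp_pos: [0.5977, 0.0706, 0.066]
tcp_rot: [0.969, 2.17, -0.398]
force: [-1.3, 0.2, -2.5]
grip_width: 0.06
```

Run:
```python
from h import *
st()
```

```text
t5.53 p [0.5977 0.0706 0.066 ] z [ 0.486 -0.528 -0.697] y [0.742 0.67  0.009] q [-0.71  0.64  0.12  2.13  1.29  0.76 -1.03] F [-1.3  0.2 -2.5] w0.0600
```

Request:
servo_tool([
  {"x":0.035,"y":0,"z":0.035,"rx":0,"ry":0,"rz":0},
  {"x":0.035,"y":0,"z":0.035,"rx":0,"ry":0,"rz":0},
])

```text
clock: 5.7
tcp_pos: [0.5996, 0.0699, 0.0589]
tcp_rot: [0.979, 2.168, -0.398]
force: [-0.3, 0.4, -2.6]
grip_width: 0.0599
```

Request:
servo_tool([
  {"x":0.03,"y":0,"z":0.03,"rx":0,"ry":0,"rz":0},
])

```text
clock: 5.78
tcp_pos: [0.6006, 0.0697, 0.0561]
tcp_rot: [0.982, 2.166, -0.397]
force: [0.6, 0.0, -2.6]
grip_width: 0.0599
```

Request:
servo_tool([
  {"x":0.03,"y":0,"z":0.03,"rx":0,"ry":0,"rz":0},
])

```text
clock: 5.87
tcp_pos: [0.6013, 0.0696, 0.0532]
tcp_rot: [0.985, 2.165, -0.396]
force: [0.5, 0.4, -2.3]
grip_width: 0.0598
```

Request:
servo_tool([
  {"x":0.02,"y":0,"z":0.02,"rx":0,"ry":0,"rz":0},
])

```text
clock: 5.95
tcp_pos: [0.6017, 0.0695, 0.0519]
tcp_rot: [0.985, 2.163, -0.396]
force: [-18.1, 10.8, 27.9]
grip_width: 0.0599
```

Run:
```python
from h import *
st()
p=env.get_image("scene");im=p["image"][170:230,280:350];cv2.imwrite("pics/s4.png",cv2.resize(im,None,fx=10,fy=10,interpolation=cv2.INTER_CUBIC))
```

```text
t5.95 p [0.6017 0.0695 0.0519] z [ 0.483 -0.531 -0.697] y [0.75  0.661 0.016] q [-0.71  0.67  0.12  2.12  1.31  0.75 -1.07] F [-18.1  10.8  27.9] w0.0599
```

View pics/s4.png

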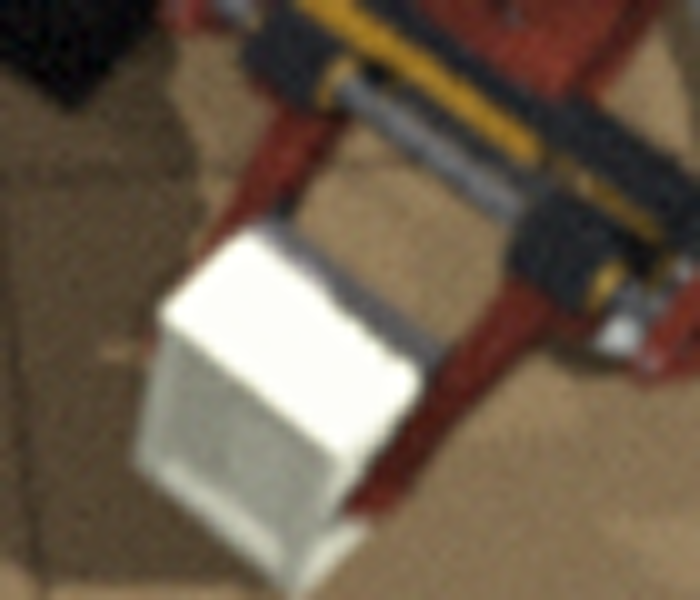

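It has made contact with the counter. Releasing.

Request:
servo_tool([
  {"x":0,"y":0,"z":0,"rx":0,"ry":0,"rz":0},
  {"x":0,"y":0,"z":0,"rx":0,"ry":0,"rz":0},
  {"x":0,"y":0,"z":0,"rx":0,"ry":0,"rz":0},
  {"x":0,"y":0,"z":0,"rx":0,"ry":0,"rz":0},
], claw=1)

```text
clock: 6.33
tcp_pos: [0.6037, 0.0695, 0.0546]
tcp_rot: [0.987, 2.158, -0.394]
force: [-0.0, -0.0, 0.0]
grip_width: 0.0831
```

Run:
```python
from h import *
st()
p=env.get_image("scene");im=p["image"][170:230,280:350];cv2.imwrite("pics/s5.png",cv2.resize(im,None,fx=10,fy=10,interpolation=cv2.INTER_CUBIC))
```

```text
t6.33 p [0.6037 0.0695 0.0546] z [ 0.486 -0.531 -0.694] y [0.751 0.66  0.02 ] q [-0.71  0.67  0.12  2.11  1.31  0.75 -1.07] F [-0. -0.  0.] w0.0831
```

View pics/s5.png

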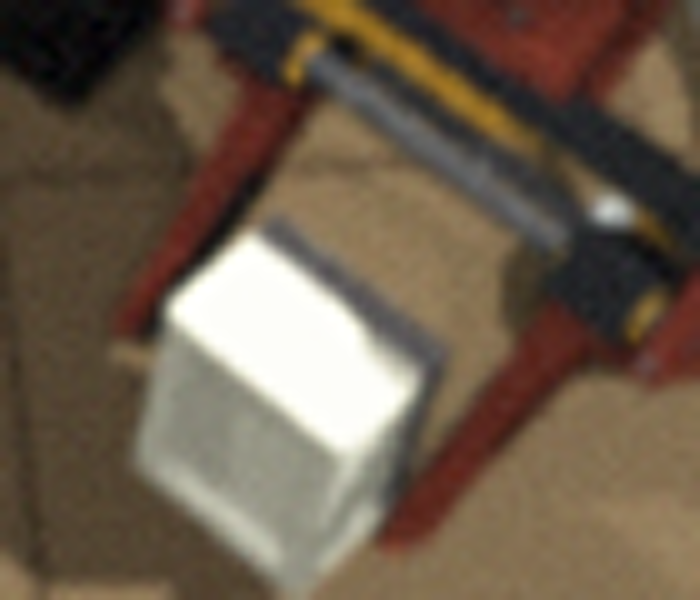

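Request:
servo_tool([
  {"x":0,"y":0,"z":-0.5,"rx":0,"ry":0,"rz":0},
  {"x":0,"y":0,"z":-0.5,"rx":0,"ry":0,"rz":0},
  {"x":0,"y":0,"z":-0.5,"rx":0,"ry":0,"rz":0},
])

```text
clock: 6.63
tcp_pos: [0.5438, 0.1262, 0.1356]
tcp_rot: [0.994, 2.154, -0.416]
force: [1.2, 1.5, -0.3]
grip_width: 0.088
```

Run:
```python
from h import *
st()
f=frame(-5,45);zt=f.as_matrix()[:,2];b=np.array([.5545,-.102,.027])
plan([([.52,0.05,.22],frame(25,-10)),(b-zt*.11+[0,0,.02],f),(b-zt*.09,f)])
```

```text
t6.63 p [0.5438 0.1262 0.1356] z [ 0.474 -0.545 -0.691] y [0.759 0.651 0.007] q [-0.81  0.49  0.05  2.13  1.07  0.93 -0.92] F [ 1.2  1.5 -0.3] w0.0880
[{"x": -0.19, "y": -0.14, "z": -0.06, "rx": 0.0036, "ry": 0.0167, "rz": 0.0064}, {"x": -0.19, "y": -0.13, "z": -0.07, "rx": 0.0036, "ry": 0.0166, "rz": 0.0064}, {"x": -0.18, "y": -0.13, "z": -0.09, "rx": 0.0037, "ry": 0.0167, "rz": 0.0064}, {"x": -0.18, "y": -0.12, "z": -0.11, "rx": 0.0036, "ry": 0.0166, "rz": 0.0064}, {"x": -0.17, "y": -0.12, "z": -0.12, "rx": 0.0037, "ry": 0.0167, "rz": 0.0064}]
[{"x": -0.161, "y": -0.12, "z": -0.143, "rx": 0.0036, "ry": 0.0166, "rz": 0.0065}, {"x": -0.28, "y": -0.1, "z": 0.18, "rx": -0.0029, "ry": 0.0166, "rz": 0.0092}, {"x": -0.3, "y": -0.09, "z": 0.15, "rx": -0.0029, "ry": 0.0166, "rz": 0.0092}, {"x": -0.32, "y": -0.07, "z": 0.12, "rx": -0.0029, "ry": 0.0166, "rz": 0.0092}, {"x": -0.33, "y": -0.05, "z": 0.08, "rx": -0.0029, "ry": 0.0166, "rz": 0.0092}]
[{"x": -0.34, "y": -0.04, "z": 0.05, "rx": -0.0029, "ry": 0.0166, "rz": 0.0091}, {"x": -0.35, "y": -0.01, "z": 0.01, "rx": -0.0029, "ry": 0.0165, "rz": 0.0092}, {"x": -0.35, "y": 0.0, "z": -0.03, "rx": -0.0029, "ry": 0.0166, "rz": 0.0092}, {"x": -0.34, "y": 0.03, "z": -0.06, "rx": -0.0028, "ry": 0.0165, "rz": 0.0091}, {"x": -0.329, "y": 0.043, "z": -0.091, "rx": -0.0029, "ry": 0.0166, "rz": 0.0092}]
[{"x": -0.177, "y": 0.0, "z": 0.426, "rx": 0.0, "ry": 0.0, "rz": 0.0}]
```

Request:
servo_tool([
  {"x":-0.19,"y":-0.14,"z":-0.06,"rx":0.0036,"ry":0.0166,"rz":0.0064},
  {"x":-0.19,"y":-0.13,"z":-0.07,"rx":0.0036,"ry":0.0166,"rz":0.0064},
  {"x":-0.18,"y":-0.13,"z":-0.09,"rx":0.0036,"ry":0.0166,"rz":0.0064},
  {"x":-0.18,"y":-0.12,"z":-0.11,"rx":0.0036,"ry":0.0166,"rz":0.0064},
  {"x":-0.17,"y":-0.12,"z":-0.12,"rx":0.0036,"ry":0.0166,"rz":0.0064},
])

```text
clock: 7.05
tcp_pos: [0.5202, 0.085, 0.2097]
tcp_rot: [1.463, 2.513, -0.161]
force: [0.6, -0.4, -0.6]
grip_width: 0.0874
```

Request:
servo_tool([
  {"x":-0.16,"y":-0.12,"z":-0.14,"rx":0.0036,"ry":0.0166,"rz":0.0064},
  {"x":-0.28,"y":-0.1,"z":0.18,"rx":-0.003,"ry":0.0166,"rz":0.009},
  {"x":-0.3,"y":-0.09,"z":0.15,"rx":-0.003,"ry":0.0166,"rz":0.009},
  {"x":-0.32,"y":-0.07,"z":0.12,"rx":-0.003,"ry":0.0166,"rz":0.009},
  {"x":-0.33,"y":-0.05,"z":0.08,"rx":-0.003,"ry":0.0166,"rz":0.009},
])

```text
clock: 7.47
tcp_pos: [0.5423, -0.0256, 0.1914]
tcp_rot: [-1.792, -2.328, -0.392]
force: [0.5, 0.2, -0.1]
grip_width: 0.0881
```

Run:
```python
from h import *
st()
f=frame(-5,45);zt=f.as_matrix()[:,2];b=np.array([.5545,-.102,.027])
plan([(b-zt*.11+[0,0,.02],f),(b-zt*.09,f)])
p=env.get_image("scene");im=p["image"][140:250,200:350];cv2.imwrite("pics/s6.png",cv2.resize(im,None,fx=5,fy=5,interpolation=cv2.INTER_CUBIC))
```

```text
t7.47 p [ 0.5423 -0.0256  0.1914] z [ 0.02   0.313 -0.95 ] y [0.966 0.24  0.099] q [ 0.15  0.35 -0.04  1.92 -0.39  0.93  0.61] F [ 0.5  0.2 -0.1] w0.0881
[{"x": -0.41, "y": -0.1, "z": 0.04, "rx": -0.0028, "ry": 0.0147, "rz": 0.0107}, {"x": -0.41, "y": -0.07, "z": 0.0, "rx": -0.0028, "ry": 0.0147, "rz": 0.0107}, {"x": -0.42, "y": -0.04, "z": -0.04, "rx": -0.0028, "ry": 0.0146, "rz": 0.0107}, {"x": -0.41, "y": -0.01, "z": -0.08, "rx": -0.0028, "ry": 0.0147, "rz": 0.0108}, {"x": -0.398, "y": 0.021, "z": -0.118, "rx": -0.0028, "ry": 0.0146, "rz": 0.0107}]
[{"x": -0.177, "y": 0.0, "z": 0.427, "rx": 0.0, "ry": 0.0, "rz": 0.0}]
```

View pics/s6.png

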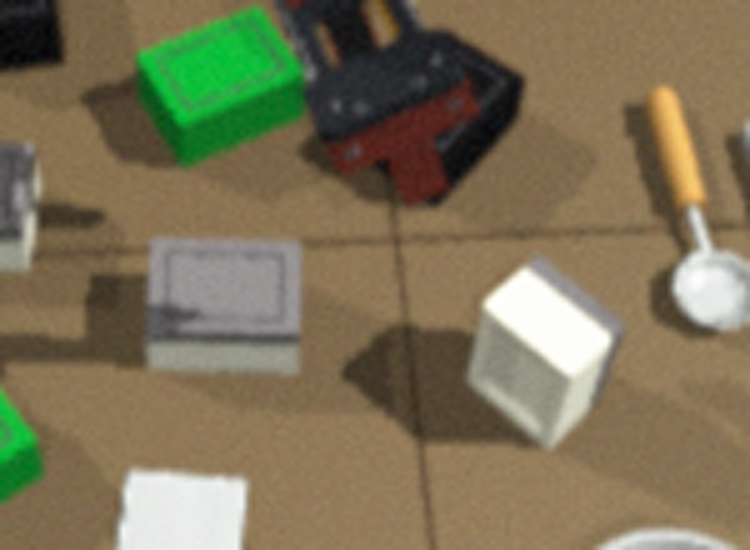

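Tub c stands free at crop (545,350), and its base recess looks empty. On to b.

Request:
servo_tool([
  {"x":-0.41,"y":-0.1,"z":0.04,"rx":-0.003,"ry":0.0147,"rz":0.0107},
  {"x":-0.41,"y":-0.07,"z":0,"rx":-0.003,"ry":0.0147,"rz":0.0107},
  {"x":-0.42,"y":-0.04,"z":-0.04,"rx":-0.003,"ry":0.0147,"rz":0.0107},
  {"x":-0.41,"y":-0.01,"z":-0.08,"rx":-0.003,"ry":0.0147,"rz":0.0107},
  {"x":-0.4,"y":0.02,"z":-0.12,"rx":-0.003,"ry":0.0147,"rz":0.0107},
])

```text
clock: 7.93
tcp_pos: [0.5487, -0.1866, 0.1263]
tcp_rot: [-1.854, -1.674, -0.796]
force: [0.7, 0.2, -0.0]
grip_width: 0.0877
```

Run:
```python
from h import *
st()
f=frame(-5,45);zt=f.as_matrix()[:,2];b=np.array([.5545,-.102,.027])
plan([(b-zt*.09,f)])
```

```text
t7.93 p [ 0.5487 -0.1866  0.1263] z [ 0.084  0.713 -0.696] y [ 0.994 -0.107  0.011] q [ 0.59  0.7  -0.02  1.72 -0.74  1.25  0.9 ] F [ 0.7  0.2 -0. ] w0.0877
[{"x": -0.07, "y": -0.01, "z": 0.25, "rx": 0.0017, "ry": -0.0012, "rz": -0.0005}, {"x": -0.064, "y": -0.017, "z": 0.249, "rx": 0.0017, "ry": -0.0013, "rz": -0.0004}]
```

Request:
servo_tool([
  {"x":-0.07,"y":-0.01,"z":0.25,"rx":0.0017,"ry":-0.0012,"rz":-0.0005},
  {"x":-0.06,"y":-0.02,"z":0.25,"rx":0.0017,"ry":-0.0013,"rz":-0.0004},
])

```text
clock: 8.1
tcp_pos: [0.5446, -0.1829, 0.0835]
tcp_rot: [-1.876, -1.667, -0.762]
force: [1.0, 1.5, 1.0]
grip_width: 0.0877
```

Run:
```python
from h import *
st()
p=env.get_image("wrist")
c=np.array([.5545,-.102,.027]);a=np.radians(-5);J=np.array([np.cos(a),np.sin(a),0]);L=np.array([-J[1],J[0],0])
for dx in (-42,42):
  for dy in (-30,30):
    q=proj(p,c*[1,1,0]+[0,0,.044]+L*dx/1e3+J*dy/1e3).round().astype(int);cv2.circle(p["image"],tuple(map(int,q)),3,(0,0,255),-1)
cv2.imwrite("pics/w3.png",p["image"])
plan([(c,frame(-5,45))])
```

```text
t8.10 p [ 0.5446 -0.1829  0.0835] z [ 0.073  0.7   -0.711] y [ 0.993 -0.114 -0.01 ] q [ 0.58  0.75 -0.02  1.74 -0.74  1.18  0.92] F [1.  1.5 1. ] w0.0877
[{"x": 0.08, "y": 0.02, "z": 0.39, "rx": 0.0004, "ry": 0.0003, "rz": -0.0015}, {"x": 0.08, "y": 0.02, "z": 0.39, "rx": 0.0003, "ry": 0.0002, "rz": -0.0015}, {"x": 0.079, "y": 0.017, "z": 0.392, "rx": 0.0004, "ry": 0.0003, "rz": -0.0016}]
```

View pics/w3.png

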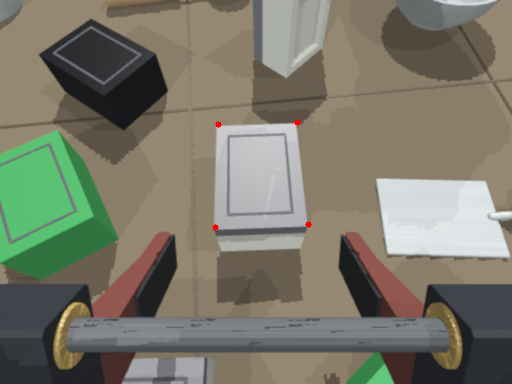

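The predicted corners match the tub to within about 5 px, which suggests a yaw nearer -6°. Going in.

Request:
servo_tool([
  {"x":0.08,"y":0.01,"z":0.39,"rx":0,"ry":0,"rz":0},
  {"x":0.08,"y":0.01,"z":0.39,"rx":0,"ry":0,"rz":0},
  {"x":0.08,"y":0.01,"z":0.39,"rx":0,"ry":0,"rz":0},
])

```text
clock: 8.4
tcp_pos: [0.5533, -0.1089, 0.0258]
tcp_rot: [-1.89, -1.662, -0.754]
force: [0.0, 0.6, -0.6]
grip_width: 0.0878
```

Run:
```python
from h import *
st()
plan([([.5545,-.100,.027],frame(-6,45))])
```

```text
t8.40 p [ 0.5533 -0.1089  0.0258] z [ 0.075  0.693 -0.717] y [ 0.992 -0.122 -0.014] q [ 0.51  0.8  -0.07  1.82 -0.82  1.01  0.95] F [ 0.   0.6 -0.6] w0.0878
[{"x": 0.091, "y": 0.001, "z": 0.067, "rx": 0.0003, "ry": 0.0022, "rz": -0.0036}]
```

Request:
servo_tool([
  {"x":0.09,"y":0,"z":0.06,"rx":0,"ry":0.002,"rz":-0.003},
  {"x":0,"y":0,"z":0.01,"rx":0,"ry":0,"rz":0},
  {"x":0,"y":0,"z":0.01,"rx":0,"ry":0,"rz":0},
  {"x":0,"y":0,"z":0.01,"rx":0,"ry":0,"rz":0},
  {"x":0,"y":0,"z":0,"rx":0,"ry":0,"rz":0},
], claw=0)

```text
clock: 8.82
tcp_pos: [0.5537, -0.092, 0.0272]
tcp_rot: [-1.854, -1.68, -0.769]
force: [0.4, 0.1, -1.7]
grip_width: 0.0599
```

Request:
servo_tool([
  {"x":0,"y":0,"z":0,"rx":0,"ry":0,"rz":0},
  {"x":0,"y":0,"z":0,"rx":0,"ry":0,"rz":0},
], claw=0)

```text
clock: 8.98
tcp_pos: [0.5543, -0.0953, 0.0278]
tcp_rot: [-1.859, -1.682, -0.769]
force: [-0.0, 0.2, -2.0]
grip_width: 0.0601
```

Run:
```python
from h import *
st()
s=env.sense();p=s["tcp_pos"]
plan([(p+[0,.01,.095],frame(-6,22)),(p+[0,.01,.10],frame(-6,-45)),(p+[0,.01,.10],frame(46,-45))])
```

```text
t8.98 p [ 0.5543 -0.0953  0.0278] z [ 0.07   0.703 -0.708] y [ 0.995 -0.1   -0.001] q [ 0.5   0.8  -0.09  1.83 -0.82  1.    0.96] F [-0.   0.2 -2. ] w0.0601
[{"x": 0.23, "y": 0.0, "z": -0.19, "rx": -0.0001, "ry": -0.0159, "rz": 0.0001}, {"x": 0.21, "y": 0.0, "z": -0.21, "rx": -0.0001, "ry": -0.016, "rz": 0.0002}, {"x": 0.19, "y": -0.01, "z": -0.23, "rx": -0.0002, "ry": -0.0159, "rz": 0.0001}, {"x": 0.169, "y": -0.003, "z": -0.248, "rx": -0.0001, "ry": -0.016, "rz": 0.0002}, {"x": 0.0, "y": 0.0, "z": -0.01, "rx": 0.0, "ry": -0.0186, "rz": 0.0}]
[{"x": 0.0, "y": 0.0, "z": -0.01, "rx": 0.0, "ry": -0.0186, "rz": 0.0}, {"x": 0.0, "y": 0.0, "z": -0.01, "rx": 0.0, "ry": -0.0186, "rz": 0.0}, {"x": 0.0, "y": 0.0, "z": 0.0, "rx": 0.0, "ry": -0.0186, "rz": 0.0}, {"x": 0.0, "y": 0.0, "z": -0.01, "rx": 0.0, "ry": -0.0186, "rz": 0.0}, {"x": 0.0, "y": 0.0, "z": 0.0, "rx": 0.0, "ry": -0.0186, "rz": 0.0}]
[{"x": 0.0, "y": 0.0, "z": -0.01, "rx": 0.0, "ry": -0.0186, "rz": 0.0}, {"x": 0.0, "y": 0.0, "z": 0.0, "rx": 0.0, "ry": -0.0186, "rz": 0.0}, {"x": 0.0, "y": 0.0, "z": -0.01, "rx": 0.0, "ry": -0.0187, "rz": 0.0}, {"x": -0.004, "y": 0.0, "z": -0.004, "rx": 0.0, "ry": -0.0186, "rz": 0.0}, {"x": 0.0, "y": 0.0, "z": 0.0, "rx": -0.0128, "ry": 0.0, "rz": -0.0128}]
[{"x": 0.0, "y": 0.0, "z": 0.0, "rx": -0.0128, "ry": 0.0, "rz": -0.0128}, {"x": 0.0, "y": 0.0, "z": 0.0, "rx": -0.0128, "ry": 0.0, "rz": -0.0128}, {"x": 0.0, "y": 0.0, "z": 0.0, "rx": -0.0128, "ry": 0.0, "rz": -0.0127}, {"x": 0.0, "y": 0.0, "z": 0.0, "rx": -0.0127, "ry": 0.0, "rz": -0.0128}, {"x": 0.0, "y": 0.0, "z": 0.0, "rx": -0.0128, "ry": 0.0, "rz": -0.0127}]
[{"x": 0.0, "y": 0.0, "z": 0.0, "rx": -0.0127, "ry": 0.0, "rz": -0.0128}, {"x": 0.0, "y": 0.0, "z": 0.0, "rx": -0.0128, "ry": 0.0, "rz": -0.0127}]
```

Request:
servo_tool([
  {"x":0.23,"y":0,"z":-0.19,"rx":0,"ry":-0.016,"rz":0},
  {"x":0.21,"y":0,"z":-0.21,"rx":0,"ry":-0.016,"rz":0},
  {"x":0.19,"y":0,"z":-0.23,"rx":0,"ry":-0.016,"rz":0},
  {"x":0.17,"y":0,"z":-0.25,"rx":0,"ry":-0.016,"rz":0},
  {"x":0.01,"y":0,"z":-0.01,"rx":0,"ry":-0.0186,"rz":0},
])

```text
clock: 9.4
tcp_pos: [0.5521, -0.0983, 0.1182]
tcp_rot: [-2.22, -1.951, -0.263]
force: [0.8, -0.9, -3.0]
grip_width: 0.0596
```

Request:
servo_tool([
  {"x":0.01,"y":0,"z":-0.01,"rx":0,"ry":-0.019,"rz":0},
  {"x":0.01,"y":0,"z":-0.01,"rx":0,"ry":-0.019,"rz":0},
  {"x":0.01,"y":0,"z":-0.01,"rx":0,"ry":-0.019,"rz":0},
  {"x":0.01,"y":0,"z":-0.01,"rx":0,"ry":-0.019,"rz":0},
  {"x":0.01,"y":0,"z":-0.01,"rx":0,"ry":-0.019,"rz":0},
])

```text
clock: 9.82
tcp_pos: [0.5572, -0.0993, 0.1332]
tcp_rot: [2.16, 1.878, -0.397]
force: [-0.5, 0.6, -3.1]
grip_width: 0.0601
```

Run:
```python
from h import *
st()
plan([([.555,-.09,.115],frame(46,-45))])
```

```text
t9.82 p [ 0.5572 -0.0993  0.1332] z [-0.04  -0.362 -0.931] y [ 0.991 -0.137  0.01 ] q [-0.53  0.51  0.52  1.95  0.17  0.81 -0.32] F [-0.5  0.6 -3.1] w0.0601
[{"x": 0.02, "y": 0.0, "z": 0.02, "rx": -0.009, "ry": -0.0067, "rz": -0.0141}, {"x": 0.02, "y": 0.0, "z": 0.02, "rx": -0.009, "ry": -0.0067, "rz": -0.0141}, {"x": 0.02, "y": 0.0, "z": 0.02, "rx": -0.009, "ry": -0.0067, "rz": -0.0141}, {"x": 0.03, "y": 0.0, "z": 0.01, "rx": -0.009, "ry": -0.0067, "rz": -0.0141}, {"x": 0.03, "y": 0.0, "z": 0.01, "rx": -0.009, "ry": -0.0067, "rz": -0.0141}]
[{"x": 0.02, "y": 0.0, "z": 0.01, "rx": -0.009, "ry": -0.0066, "rz": -0.0141}, {"x": 0.03, "y": 0.0, "z": 0.01, "rx": -0.0091, "ry": -0.0067, "rz": -0.0141}, {"x": 0.03, "y": 0.0, "z": 0.01, "rx": -0.009, "ry": -0.0066, "rz": -0.0141}, {"x": 0.024, "y": -0.001, "z": 0.017, "rx": -0.0091, "ry": -0.0067, "rz": -0.0141}]
```

Request:
servo_tool([
  {"x":0.02,"y":0,"z":0.02,"rx":-0.009,"ry":-0.0067,"rz":-0.014},
  {"x":0.02,"y":0,"z":0.02,"rx":-0.009,"ry":-0.0067,"rz":-0.014},
  {"x":0.02,"y":0,"z":0.02,"rx":-0.009,"ry":-0.0067,"rz":-0.014},
  {"x":0.03,"y":0,"z":0.01,"rx":-0.009,"ry":-0.0067,"rz":-0.014},
  {"x":0.03,"y":0,"z":0.01,"rx":-0.009,"ry":-0.0067,"rz":-0.014},
])

```text
clock: 10.23
tcp_pos: [0.5637, -0.0843, 0.1247]
tcp_rot: [1.423, 2.136, -0.383]
force: [1.3, -0.9, -2.1]
grip_width: 0.0601
```

Request:
servo_tool([
  {"x":0.03,"y":0,"z":0.01,"rx":-0.009,"ry":-0.0067,"rz":-0.014},
  {"x":0.03,"y":0,"z":0.01,"rx":-0.009,"ry":-0.0067,"rz":-0.014},
  {"x":0.03,"y":0,"z":0.01,"rx":-0.009,"ry":-0.0067,"rz":-0.014},
  {"x":0.02,"y":0,"z":0.02,"rx":-0.009,"ry":-0.0067,"rz":-0.014},
])

```text
clock: 10.57
tcp_pos: [0.5631, -0.0827, 0.1218]
tcp_rot: [1.031, 2.186, -0.377]
force: [0.8, 0.3, -1.5]
grip_width: 0.0598
```

Run:
```python
from h import *
st()
p=env.get_image("scene");im=p["image"][150:260,190:340];cv2.imwrite("pics/s7.png",cv2.resize(im,None,fx=5,fy=5,interpolation=cv2.INTER_CUBIC))
plan([([.555,-.09,.05],frame(46,-45))])
```

```text
t10.57 p [ 0.5631 -0.0827  0.1218] z [ 0.458 -0.513 -0.726] y [0.764 0.644 0.027] q [-1.04  0.63  0.9   2.33  1.31  0.21 -0.91] F [ 0.8  0.3 -1.5] w0.0598
[{"x": 0.31, "y": -0.08, "z": 0.32, "rx": -0.0041, "ry": -0.0019, "rz": -0.007}, {"x": 0.312, "y": -0.066, "z": 0.322, "rx": -0.0042, "ry": -0.002, "rz": -0.0071}]
```

View pics/s7.png

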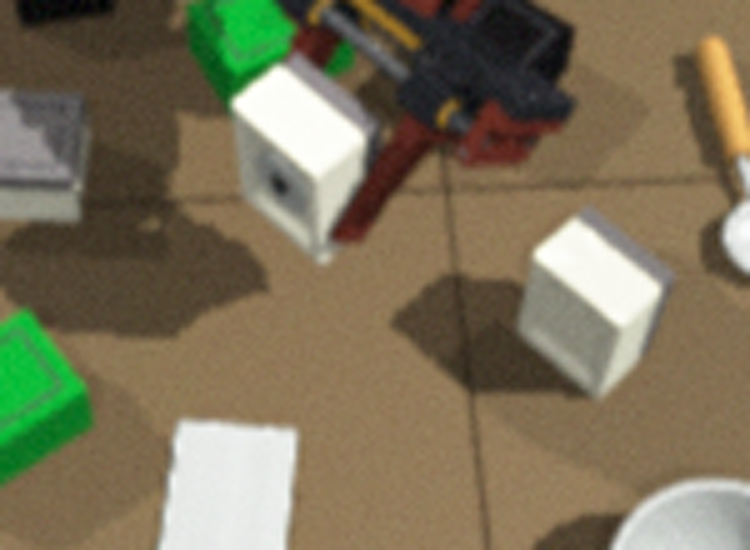

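A dark disc shows in b's base at crop (280,185), so the logger looks to be in b. Joint 6 is near its limit, so I'll ease the yaw and move out a little while lowering.

Run:
```python
from h import *
plan([([.578,-.088,.10],frame(28,-45)),([.578,-.088,.05],frame(28,-45))],mm=25)
```

```text
[{"x": 0.03, "y": 0.05, "z": 0.16, "rx": 0.0133, "ry": -0.0022, "rz": 0.0109}, {"x": 0.043, "y": 0.06, "z": 0.148, "rx": 0.0133, "ry": -0.0023, "rz": 0.0109}, {"x": 0.22, "y": 0.0, "z": 0.22, "rx": 0.0, "ry": 0.0, "rz": 0.0}, {"x": 0.223, "y": -0.001, "z": 0.222, "rx": 0.0, "ry": 0.0, "rz": -0.0001}]
```

Request:
servo_tool([
  {"x":0.03,"y":0.05,"z":0.16,"rx":0.0133,"ry":-0.002,"rz":0.011},
  {"x":0.04,"y":0.06,"z":0.15,"rx":0.0133,"ry":-0.002,"rz":0.011},
])

```text
clock: 10.78
tcp_pos: [0.5732, -0.0907, 0.1032]
tcp_rot: [1.233, 2.083, -0.51]
force: [1.4, 0.2, -0.9]
grip_width: 0.0599
```

Run:
```python
from h import *
st()
plan([([.580,-.088,.055],frame(28,-45))],mm=25)
```

```text
t10.78 p [ 0.5732 -0.0907  0.1032] z [ 0.338 -0.618 -0.709] y [ 0.877  0.481 -0.001] q [-0.92  0.67  0.73  2.21  0.96  0.42 -0.72] F [ 1.4  0.2 -0.9] w0.0599
[{"x": 0.21, "y": 0.05, "z": 0.22, "rx": 0.0006, "ry": -0.0003, "rz": 0.0008}, {"x": 0.208, "y": 0.041, "z": 0.214, "rx": 0.0007, "ry": -0.0002, "rz": 0.0008}]
```

Request:
servo_tool([
  {"x":0.21,"y":0.04,"z":0.22,"rx":0,"ry":0,"rz":0},
  {"x":0.21,"y":0.04,"z":0.21,"rx":0,"ry":0,"rz":0},
  {"x":0,"y":0,"z":0,"rx":0,"ry":0,"rz":0},
])

```text
clock: 11.03
tcp_pos: [0.5838, -0.0838, 0.0516]
tcp_rot: [1.251, 2.081, -0.5]
force: [-0.3, 0.1, -1.8]
grip_width: 0.0597
```

Request:
servo_tool([
  {"x":0.04,"y":0,"z":0.04,"rx":0,"ry":0,"rz":0},
])

```text
clock: 11.12
tcp_pos: [0.5842, -0.0846, 0.0476]
tcp_rot: [1.253, 2.079, -0.501]
force: [-0.4, -0.4, -1.9]
grip_width: 0.0594
```

Run:
```python
from h import *
st()
p=env.get_image("scene");im=p["image"][150:260,190:340];cv2.imwrite("pics/s8.png",cv2.resize(im,None,fx=5,fy=5,interpolation=cv2.INTER_CUBIC))
```

```text
t11.12 p [ 0.5842 -0.0846  0.0476] z [ 0.333 -0.614 -0.715] y [0.883 0.47  0.008] q [-0.91  0.82  0.72  2.18  0.97  0.32 -0.84] F [-0.4 -0.4 -1.9] w0.0594
```

View pics/s8.png

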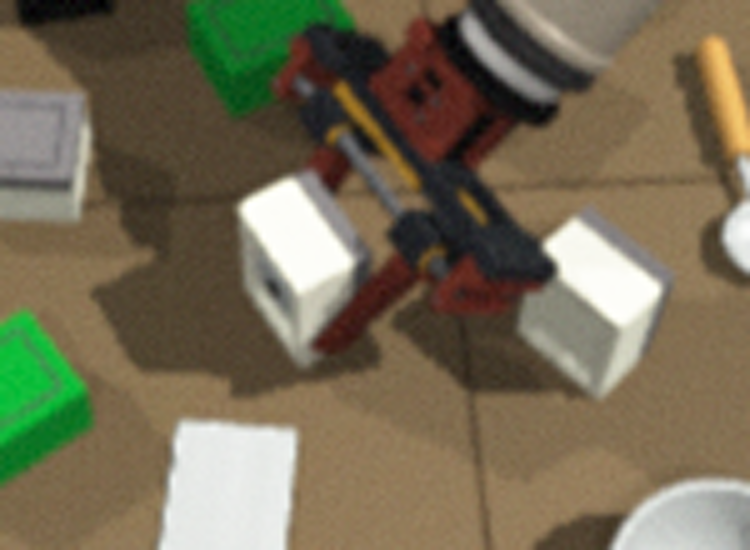

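Request:
servo_tool([
  {"x":0.03,"y":0,"z":0.03,"rx":0,"ry":0,"rz":0},
  {"x":0.03,"y":0,"z":0.03,"rx":0,"ry":0,"rz":0},
])

```text
clock: 11.33
tcp_pos: [0.5839, -0.0843, 0.0414]
tcp_rot: [1.256, 2.079, -0.498]
force: [0.0, 0.0, -1.8]
grip_width: 0.0597
```

Request:
servo_tool([
  {"x":0.025,"y":0,"z":0.025,"rx":0,"ry":0,"rz":0},
])

```text
clock: 11.42
tcp_pos: [0.584, -0.0844, 0.0392]
tcp_rot: [1.257, 2.078, -0.497]
force: [-0.5, -1.1, -2.5]
grip_width: 0.0596
```

Request:
servo_tool([
  {"x":0.02,"y":0,"z":0.02,"rx":0,"ry":0,"rz":0},
])

```text
clock: 11.5
tcp_pos: [0.584, -0.0844, 0.0374]
tcp_rot: [1.258, 2.078, -0.496]
force: [0.5, -0.2, -1.6]
grip_width: 0.0603
```

Request:
servo_tool([
  {"x":0.015,"y":0,"z":0.015,"rx":0,"ry":0,"rz":0},
])

```text
clock: 11.58
tcp_pos: [0.584, -0.0844, 0.036]
tcp_rot: [1.258, 2.077, -0.495]
force: [-0.4, -0.4, -1.7]
grip_width: 0.0597
```

Request:
servo_tool([
  {"x":0.015,"y":0,"z":0.015,"rx":0,"ry":0,"rz":0},
])

```text
clock: 11.67
tcp_pos: [0.5841, -0.0843, 0.0345]
tcp_rot: [1.258, 2.077, -0.495]
force: [0.0, 1.1, -1.0]
grip_width: 0.0598
```

Request:
servo_tool([
  {"x":0.015,"y":0,"z":0.015,"rx":0,"ry":0,"rz":0},
])

```text
clock: 11.75
tcp_pos: [0.5841, -0.0842, 0.0328]
tcp_rot: [1.258, 2.077, -0.494]
force: [-0.1, -0.1, -1.9]
grip_width: 0.06
```

Request:
servo_tool([
  {"x":0.015,"y":0,"z":0.015,"rx":0,"ry":0,"rz":0},
])

```text
clock: 11.83
tcp_pos: [0.5842, -0.0842, 0.0311]
tcp_rot: [1.259, 2.076, -0.494]
force: [-0.5, -0.7, -0.6]
grip_width: 0.06
```

Request:
servo_tool([
  {"x":0.01,"y":0,"z":0.01,"rx":0,"ry":0,"rz":0},
])

```text
clock: 11.92
tcp_pos: [0.5842, -0.0843, 0.0301]
tcp_rot: [1.258, 2.076, -0.495]
force: [-5.9, 7.9, 13.3]
grip_width: 0.0604
```

Run:
```python
from h import *
st()
p=env.get_image("scene");im=p["image"][150:260,190:340];cv2.imwrite("pics/s9.png",cv2.resize(im,None,fx=5,fy=5,interpolation=cv2.INTER_CUBIC))
```

```text
t11.92 p [ 0.5842 -0.0843  0.0301] z [ 0.335 -0.612 -0.716] y [0.884 0.467 0.014] q [-0.92  0.87  0.73  2.18  0.99  0.28 -0.9 ] F [-5.9  7.9 13.3] w0.0604
```

View pics/s9.png

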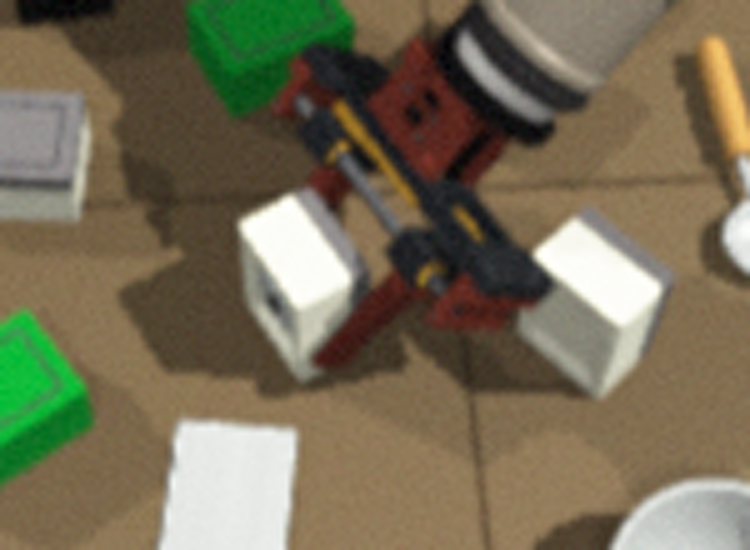

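Contact again. I'll release and rise straight up, which keeps clear of tub c.

Request:
servo_tool([
  {"x":0,"y":0,"z":0,"rx":0,"ry":0,"rz":0},
  {"x":0,"y":0,"z":0,"rx":0,"ry":0,"rz":0},
  {"x":0,"y":0,"z":0,"rx":0,"ry":0,"rz":0},
  {"x":-0.02,"y":0,"z":-0.02,"rx":0,"ry":0,"rz":0},
  {"x":-0.02,"y":0,"z":-0.02,"rx":0,"ry":0,"rz":0},
], claw=1)

```text
clock: 12.38
tcp_pos: [0.5845, -0.0852, 0.0354]
tcp_rot: [1.257, 2.074, -0.497]
force: [0.0, 0.4, -0.3]
grip_width: 0.0868
```

Request:
servo_tool([
  {"x":-0.2,"y":0,"z":-0.2,"rx":0,"ry":0,"rz":0},
  {"x":-0.25,"y":0,"z":-0.25,"rx":0,"ry":0,"rz":0},
  {"x":-0.25,"y":0,"z":-0.25,"rx":0,"ry":0,"rz":0},
  {"x":-0.25,"y":0,"z":-0.25,"rx":0,"ry":0,"rz":0},
  {"x":-0.25,"y":0,"z":-0.25,"rx":0,"ry":0,"rz":0},
])

```text
clock: 12.8
tcp_pos: [0.5808, -0.0875, 0.1717]
tcp_rot: [1.251, 2.082, -0.512]
force: [0.2, -0.0, -0.1]
grip_width: 0.0877
```

Run:
```python
from h import *
st()
p=env.get_image("scene");im=p["image"][150:260,190:340];cv2.imwrite("pics/s10.png",cv2.resize(im,None,fx=5,fy=5,interpolation=cv2.INTER_CUBIC))
f=frame(-6,45);zt=f.as_matrix()[:,2];b=np.array([.479,-.253,.027])
plan([([.50,-.18,.22],frame(10,0)),(b-zt*.11+[0,0,.03],f),(b-zt*.09,f)])
```

```text
t12.80 p [ 0.5808 -0.0875  0.1717] z [ 0.328 -0.618 -0.714] y [ 0.883  0.469 -0.001] q [-0.89  0.49  0.68  2.16  0.88  0.61 -0.55] F [ 0.2 -0.  -0.1] w0.0877
[{"x": -0.11, "y": -0.21, "z": 0.0, "rx": 0.0029, "ry": 0.0175, "rz": 0.0067}, {"x": -0.12, "y": -0.2, "z": -0.01, "rx": 0.0029, "ry": 0.0175, "rz": 0.0067}, {"x": -0.12, "y": -0.2, "z": -0.02, "rx": 0.0029, "ry": 0.0175, "rz": 0.0067}, {"x": -0.13, "y": -0.19, "z": -0.03, "rx": 0.0029, "ry": 0.0175, "rz": 0.0066}, {"x": -0.13, "y": -0.19, "z": -0.04, "rx": 0.0028, "ry": 0.0175, "rz": 0.0067}]
[{"x": -0.13, "y": -0.18, "z": -0.06, "rx": 0.0029, "ry": 0.0175, "rz": 0.0066}, {"x": -0.135, "y": -0.179, "z": -0.068, "rx": 0.0028, "ry": 0.0174, "rz": 0.0067}, {"x": -0.26, "y": -0.1, "z": 0.15, "rx": -0.0025, "ry": 0.0177, "rz": 0.006}, {"x": -0.27, "y": -0.09, "z": 0.12, "rx": -0.0025, "ry": 0.0177, "rz": 0.006}, {"x": -0.29, "y": -0.08, "z": 0.09, "rx": -0.0025, "ry": 0.0178, "rz": 0.006}]
[{"x": -0.3, "y": -0.07, "z": 0.05, "rx": -0.0025, "ry": 0.0177, "rz": 0.006}, {"x": -0.31, "y": -0.06, "z": 0.02, "rx": -0.0025, "ry": 0.0178, "rz": 0.006}, {"x": -0.31, "y": -0.05, "z": -0.01, "rx": -0.0025, "ry": 0.0177, "rz": 0.0061}, {"x": -0.303, "y": -0.036, "z": -0.049, "rx": -0.0024, "ry": 0.0178, "rz": 0.006}, {"x": -0.13, "y": 0.0, "z": 0.26, "rx": 0.0, "ry": 0.0, "rz": 0.0}]
[{"x": -0.135, "y": 0.0, "z": 0.255, "rx": 0.0, "ry": 0.0, "rz": 0.0}]
```

View pics/s10.png

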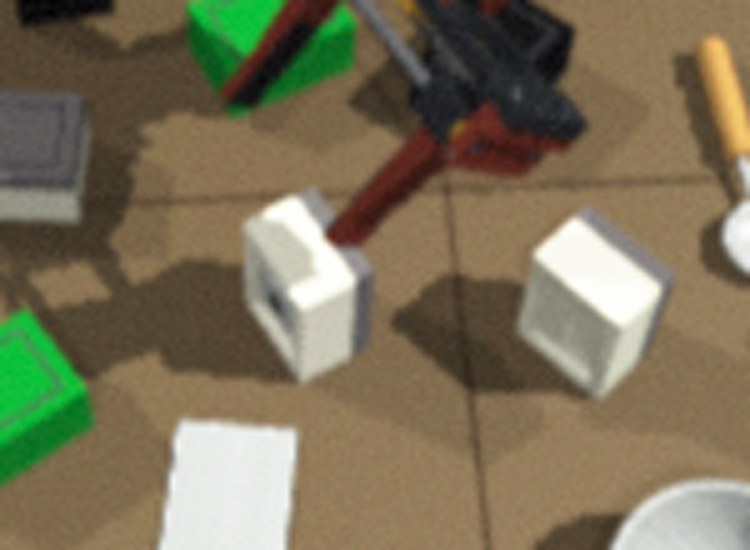

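Tub b stands free at crop (305,290) with the disc visible. Now tub a.

Request:
servo_tool([
  {"x":-0.11,"y":-0.21,"z":0,"rx":0.003,"ry":0.0175,"rz":0.0067},
  {"x":-0.12,"y":-0.2,"z":-0.01,"rx":0.003,"ry":0.0175,"rz":0.0067},
  {"x":-0.12,"y":-0.2,"z":-0.02,"rx":0.003,"ry":0.0175,"rz":0.0067},
  {"x":-0.13,"y":-0.19,"z":-0.03,"rx":0.003,"ry":0.0175,"rz":0.0067},
  {"x":-0.13,"y":-0.19,"z":-0.04,"rx":0.003,"ry":0.0175,"rz":0.0067},
])

```text
clock: 13.27
tcp_pos: [0.5263, -0.1421, 0.2085]
tcp_rot: [1.784, 2.365, -0.147]
force: [-0.9, -1.0, -0.3]
grip_width: 0.0877
```

Request:
servo_tool([
  {"x":-0.13,"y":-0.18,"z":-0.06,"rx":0.003,"ry":0.0175,"rz":0.0067},
  {"x":-0.13,"y":-0.18,"z":-0.07,"rx":0.003,"ry":0.0175,"rz":0.0067},
  {"x":-0.26,"y":-0.1,"z":0.15,"rx":-0.0025,"ry":0.0178,"rz":0.006},
  {"x":-0.27,"y":-0.09,"z":0.12,"rx":-0.0025,"ry":0.0178,"rz":0.006},
  {"x":-0.29,"y":-0.08,"z":0.09,"rx":-0.0025,"ry":0.0178,"rz":0.006},
])

```text
clock: 13.68
tcp_pos: [0.4968, -0.2335, 0.1937]
tcp_rot: [-1.939, -2.104, -0.433]
force: [0.9, -0.3, -0.0]
grip_width: 0.0877
```

Run:
```python
from h import *
st()
f=frame(-6,45);zt=f.as_matrix()[:,2];b=np.array([.479,-.253,.027])
plan([(b-zt*.11+[0,0,.02],f),(b-zt*.09,f)])
```

```text
t13.68 p [ 0.4968 -0.2335  0.1937] z [ 0.019  0.379 -0.925] y [0.996 0.072 0.05 ] q [ 0.24  0.46  0.37  1.82 -0.54  1.17  0.96] F [ 0.9 -0.3 -0. ] w0.0877
[{"x": -0.35, "y": -0.11, "z": 0.08, "rx": -0.0022, "ry": 0.0157, "rz": 0.007}, {"x": -0.37, "y": -0.1, "z": 0.05, "rx": -0.0022, "ry": 0.0157, "rz": 0.007}, {"x": -0.37, "y": -0.08, "z": 0.01, "rx": -0.0023, "ry": 0.0157, "rz": 0.007}, {"x": -0.373, "y": -0.07, "z": -0.031, "rx": -0.0022, "ry": 0.0156, "rz": 0.007}, {"x": -0.176, "y": 0.0, "z": 0.427, "rx": 0.0, "ry": 0.0, "rz": 0.0}]
```

Request:
servo_tool([
  {"x":-0.35,"y":-0.11,"z":0.08,"rx":-0.002,"ry":0.0157,"rz":0.007},
  {"x":-0.37,"y":-0.1,"z":0.05,"rx":-0.002,"ry":0.0157,"rz":0.007},
  {"x":-0.37,"y":-0.08,"z":0.01,"rx":-0.002,"ry":0.0157,"rz":0.007},
  {"x":-0.37,"y":-0.07,"z":-0.03,"rx":-0.002,"ry":0.0157,"rz":0.007},
])

```text
clock: 14.02
tcp_pos: [0.4718, -0.3374, 0.1258]
tcp_rot: [-1.858, -1.666, -0.796]
force: [1.0, 0.6, 0.0]
grip_width: 0.0882
```

Run:
```python
from h import *
st()
p=env.get_image("wrist")
c=np.array([.479,-.253,.027]);a=np.radians(-6);J=np.array([np.cos(a),np.sin(a),0]);L=np.array([-J[1],J[0],0])
for dx in (-42,42):
  for dy in (-30,30):
    q=proj(p,c*[1,1,0]+[0,0,.044]+L*dx/1e3+J*dy/1e3).round().astype(int);cv2.circle(p["image"],tuple(map(int,q)),3,(0,0,255),-1)
cv2.imwrite("pics/w4.png",p["image"])
f=frame(-6,45);zt=f.as_matrix()[:,2];plan([(c-zt*.07,f),(c,f)])
```

```text
t14.02 p [ 0.4718 -0.3374  0.1258] z [ 0.085  0.715 -0.694] y [ 0.994 -0.112  0.007] q [ 0.6   0.8   0.32  1.59 -0.76  1.51  1.14] F [1.  0.6 0. ] w0.0882
[{"x": 0.01, "y": 0.03, "z": 0.35, "rx": 0.0005, "ry": -0.0019, "rz": -0.0019}, {"x": 0.02, "y": 0.038, "z": 0.357, "rx": 0.0005, "ry": -0.002, "rz": -0.0019}, {"x": 0.0, "y": 0.0, "z": 0.44, "rx": 0.0, "ry": 0.0, "rz": 0.0}, {"x": 0.001, "y": 0.0, "z": 0.435, "rx": 0.0, "ry": 0.0, "rz": 0.0}]
```

View pics/w4.png

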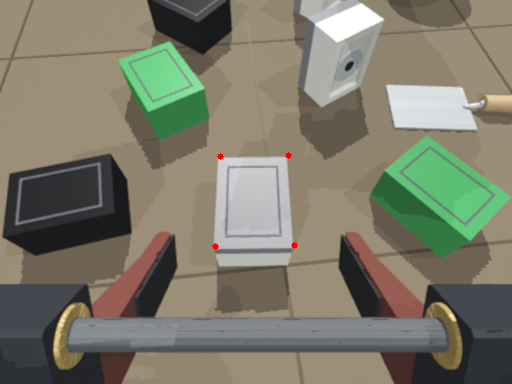

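The corners match tub a. Tub b's disc shows at (348,68). Going in.

Request:
servo_tool([
  {"x":0.01,"y":0.03,"z":0.35,"rx":0,"ry":-0.002,"rz":-0.002},
  {"x":0.02,"y":0.04,"z":0.36,"rx":0,"ry":-0.002,"rz":-0.002},
  {"x":0,"y":0,"z":0.35,"rx":0,"ry":0,"rz":0},
])

```text
clock: 14.32
tcp_pos: [0.4685, -0.2946, 0.0465]
tcp_rot: [-1.892, -1.658, -0.769]
force: [0.8, 0.6, -0.4]
grip_width: 0.0877
```

Run:
```python
from h import *
st()
f=frame(-6,45);plan([([.479,-.259,.027],f)])
```

```text
t14.32 p [ 0.4685 -0.2946  0.0465] z [ 0.086  0.697 -0.712] y [ 0.992 -0.129 -0.007] q [ 0.57  0.85  0.29  1.7  -0.81  1.34  1.19] F [ 0.8  0.6 -0.4] w0.0877
[{"x": 0.08, "y": 0.04, "z": 0.25, "rx": 0.001, "ry": 0.0006, "rz": -0.0018}, {"x": 0.074, "y": 0.036, "z": 0.245, "rx": 0.001, "ry": 0.0006, "rz": -0.0018}]
```

Request:
servo_tool([
  {"x":0.04,"y":0.07,"z":0.06,"rx":0.001,"ry":0,"rz":-0.002},
  {"x":0.08,"y":0.02,"z":0.25,"rx":0.001,"ry":0,"rz":-0.002},
  {"x":0.05,"y":0,"z":0.2,"rx":0,"ry":0,"rz":0},
])

```text
clock: 14.57
tcp_pos: [0.4783, -0.2549, 0.0242]
tcp_rot: [-1.864, -1.682, -0.762]
force: [0.0, -0.1, 0.3]
grip_width: 0.0881
```

Run:
```python
from h import *
st()
f=frame(-6,45);plan([([.479,-.259,.027],f)])
```

```text
t14.57 p [ 0.4783 -0.2549  0.0242] z [ 0.068  0.7   -0.711] y [ 0.995 -0.101 -0.004] q [ 0.53  0.86  0.26  1.75 -0.83  1.28  1.21] F [ 0.  -0.1  0.3] w0.0881
[{"x": -0.011, "y": 0.013, "z": -0.061, "rx": -0.0008, "ry": 0.0009, "rz": 0.0}]
```

Request:
servo_tool([
  {"x":0,"y":0.01,"z":-0.04,"rx":0,"ry":0,"rz":0},
  {"x":0,"y":0,"z":0,"rx":0,"ry":0,"rz":0},
  {"x":0,"y":0,"z":0,"rx":0,"ry":0,"rz":0},
  {"x":0,"y":0,"z":0,"rx":0,"ry":0,"rz":0},
  {"x":0,"y":0,"z":0,"rx":0,"ry":0,"rz":0},
], claw=0)

```text
clock: 14.98
tcp_pos: [0.4812, -0.2586, 0.0304]
tcp_rot: [-1.861, -1.69, -0.762]
force: [-1.1, 1.2, -0.9]
grip_width: 0.0596
```

Request:
servo_tool([
  {"x":0,"y":0,"z":0,"rx":0,"ry":0,"rz":0},
  {"x":0,"y":0,"z":0,"rx":0,"ry":0,"rz":0},
])

```text
clock: 15.15
tcp_pos: [0.4812, -0.2609, 0.0309]
tcp_rot: [-1.865, -1.691, -0.761]
force: [0.6, -0.9, -1.6]
grip_width: 0.06
```

Run:
```python
from h import *
st()
p=env.sense()["tcp_pos"]
plan([(p+[0.015,0,.10],frame(-6,22)),(p+[0.02,.0,.105],frame(-6,-45)),])
```

```text
t15.15 p [ 0.4812 -0.2609  0.0309] z [ 0.069  0.695 -0.715] y [ 0.995 -0.098  0.001] q [ 0.53  0.86  0.27  1.74 -0.83  1.29  1.21] F [ 0.6 -0.9 -1.6] w0.0600
[{"x": 0.22, "y": 0.05, "z": -0.22, "rx": -0.0001, "ry": -0.0155, "rz": 0.0002}, {"x": 0.2, "y": 0.05, "z": -0.24, "rx": -0.0001, "ry": -0.0155, "rz": 0.0003}, {"x": 0.18, "y": 0.04, "z": -0.26, "rx": -0.0001, "ry": -0.0155, "rz": 0.0002}, {"x": 0.145, "y": 0.047, "z": -0.275, "rx": -0.0001, "ry": -0.0155, "rz": 0.0003}, {"x": 0.0, "y": 0.01, "z": -0.01, "rx": 0.0, "ry": -0.0186, "rz": 0.0}]
[{"x": 0.0, "y": 0.01, "z": -0.01, "rx": 0.0, "ry": -0.0186, "rz": 0.0}, {"x": 0.0, "y": 0.01, "z": -0.01, "rx": 0.0, "ry": -0.0186, "rz": 0.0}, {"x": 0.0, "y": 0.0, "z": 0.0, "rx": 0.0, "ry": -0.0186, "rz": 0.0}, {"x": 0.0, "y": 0.01, "z": -0.01, "rx": 0.0, "ry": -0.0186, "rz": 0.0}, {"x": 0.0, "y": 0.0, "z": -0.01, "rx": 0.0, "ry": -0.0186, "rz": 0.0}]
[{"x": 0.0, "y": 0.01, "z": 0.0, "rx": 0.0, "ry": -0.0186, "rz": 0.0}, {"x": 0.0, "y": 0.0, "z": -0.01, "rx": 0.0, "ry": -0.0186, "rz": 0.0}, {"x": 0.0, "y": 0.01, "z": 0.0, "rx": 0.0, "ry": -0.0187, "rz": 0.0}, {"x": 0.003, "y": 0.002, "z": -0.008, "rx": 0.0, "ry": -0.0186, "rz": 0.0}]
```

Request:
servo_tool([
  {"x":0.22,"y":0.05,"z":-0.22,"rx":0,"ry":-0.0155,"rz":0},
  {"x":0.2,"y":0.05,"z":-0.24,"rx":0,"ry":-0.0155,"rz":0},
  {"x":0.18,"y":0.04,"z":-0.26,"rx":0,"ry":-0.0155,"rz":0},
  {"x":0.15,"y":0.05,"z":-0.28,"rx":0,"ry":-0.0155,"rz":0},
  {"x":0,"y":0.01,"z":-0.01,"rx":0,"ry":-0.0186,"rz":0},
])

```text
clock: 15.57
tcp_pos: [0.4921, -0.2697, 0.1267]
tcp_rot: [-2.208, -1.961, -0.268]
force: [-0.6, -0.2, -1.6]
grip_width: 0.0599
```

Request:
servo_tool([
  {"x":0,"y":0.01,"z":0,"rx":0,"ry":-0.0186,"rz":0},
  {"x":0,"y":0.01,"z":0,"rx":0,"ry":-0.0186,"rz":0},
  {"x":0,"y":0,"z":0,"rx":0,"ry":-0.0186,"rz":0},
  {"x":0,"y":0.01,"z":0,"rx":0,"ry":-0.0186,"rz":0},
  {"x":0,"y":0,"z":0,"rx":0,"ry":-0.0186,"rz":0},
])

```text
clock: 15.98
tcp_pos: [0.498, -0.2737, 0.1357]
tcp_rot: [2.156, 1.903, -0.375]
force: [-0.4, -0.4, -3.2]
grip_width: 0.0596
```

Run:
```python
from h import *
st()
plan([([.52,-.255,.115],frame(15,-45)),])
```

```text
t15.98 p [ 0.498  -0.2737  0.1357] z [-0.032 -0.345 -0.938] y [ 0.992 -0.122  0.011] q [-0.45  0.55  0.85  2.04 -0.1   0.64  0.26] F [-0.4 -0.4 -3.2] w0.0596
[{"x": 0.07, "y": 0.05, "z": 0.03, "rx": -0.0064, "ry": -0.0135, "rz": -0.0106}, {"x": 0.07, "y": 0.05, "z": 0.03, "rx": -0.0064, "ry": -0.0135, "rz": -0.0106}, {"x": 0.06, "y": 0.06, "z": 0.02, "rx": -0.0063, "ry": -0.0135, "rz": -0.0106}, {"x": 0.06, "y": 0.06, "z": 0.02, "rx": -0.0064, "ry": -0.0135, "rz": -0.0105}, {"x": 0.066, "y": 0.056, "z": 0.017, "rx": -0.0063, "ry": -0.0135, "rz": -0.0106}]
```

Request:
servo_tool([
  {"x":0.07,"y":0.05,"z":0.03,"rx":-0.0064,"ry":-0.0135,"rz":-0.0106},
  {"x":0.07,"y":0.05,"z":0.03,"rx":-0.0064,"ry":-0.0135,"rz":-0.0106},
  {"x":0.06,"y":0.06,"z":0.02,"rx":-0.0064,"ry":-0.0135,"rz":-0.0106},
])

```text
clock: 16.23
tcp_pos: [0.5165, -0.2591, 0.1263]
tcp_rot: [1.736, 1.941, -0.526]
force: [0.5, 0.3, -3.8]
grip_width: 0.0601
```

Run:
```python
from h import *
st()
plan([([.525,-.255,.115],frame(15,-45)),])
```

```text
t16.23 p [ 0.5165 -0.2591  0.1263] z [ 0.097 -0.578 -0.811] y [0.992 0.122 0.032] q [-0.72  0.69  1.01  2.17  0.08  0.36  0.15] F [ 0.5  0.3 -3.8] w0.0601
[{"x": 0.06, "y": 0.05, "z": 0.05, "rx": -0.0053, "ry": -0.0126, "rz": -0.0102}, {"x": 0.055, "y": 0.06, "z": 0.042, "rx": -0.0052, "ry": -0.0125, "rz": -0.0101}]
```

Run:
```python
from h import *
plan([([.513,-.285,.11],frame(10,-45)),([.513,-.29,.065],frame(10,-45)),],mm=20)
```

```text
[{"x": -0.07, "y": -0.04, "z": 0.17, "rx": -0.0008, "ry": -0.0127, "rz": -0.0049}, {"x": -0.053, "y": -0.052, "z": 0.182, "rx": -0.0007, "ry": -0.0127, "rz": -0.0048}, {"x": 0.12, "y": 0.0, "z": 0.15, "rx": 0.0, "ry": 0.0, "rz": 0.0}, {"x": 0.12, "y": -0.01, "z": 0.15, "rx": 0.0, "ry": 0.0, "rz": 0.0}, {"x": 0.114, "y": 0.0, "z": 0.141, "rx": 0.0, "ry": 0.0, "rz": 0.0}]
```

Request:
servo_tool([
  {"x":-0.07,"y":-0.04,"z":0.17,"rx":-0.001,"ry":-0.0127,"rz":-0.005},
  {"x":-0.05,"y":-0.05,"z":0.18,"rx":-0.001,"ry":-0.0127,"rz":-0.005},
])

```text
clock: 16.4
tcp_pos: [0.517, -0.2796, 0.1104]
tcp_rot: [1.562, 1.892, -0.645]
force: [0.2, -0.5, -2.4]
grip_width: 0.0596
```

Run:
```python
from h import *
st()
p=env.get_image("scene");im=p["image"][130:250,150:310];cv2.imwrite("pics/s11.png",cv2.resize(im,None,fx=5,fy=5,interpolation=cv2.INTER_CUBIC))
plan([([.513,-.29,.065],frame(8,-45)),],mm=20)
```

```text
t16.40 p [ 0.517  -0.2796  0.1104] z [ 0.139 -0.696 -0.705] y [0.982 0.191 0.005] q [-0.79  0.88  1.08  2.22  0.11  0.2   0.09] F [ 0.2 -0.5 -2.4] w0.0596
[{"x": 0.09, "y": -0.01, "z": 0.15, "rx": 0.0017, "ry": 0.0006, "rz": 0.0025}, {"x": 0.09, "y": -0.01, "z": 0.15, "rx": 0.0017, "ry": 0.0006, "rz": 0.0025}, {"x": 0.093, "y": -0.012, "z": 0.141, "rx": 0.0017, "ry": 0.0006, "rz": 0.0024}]
```

View pics/s11.png

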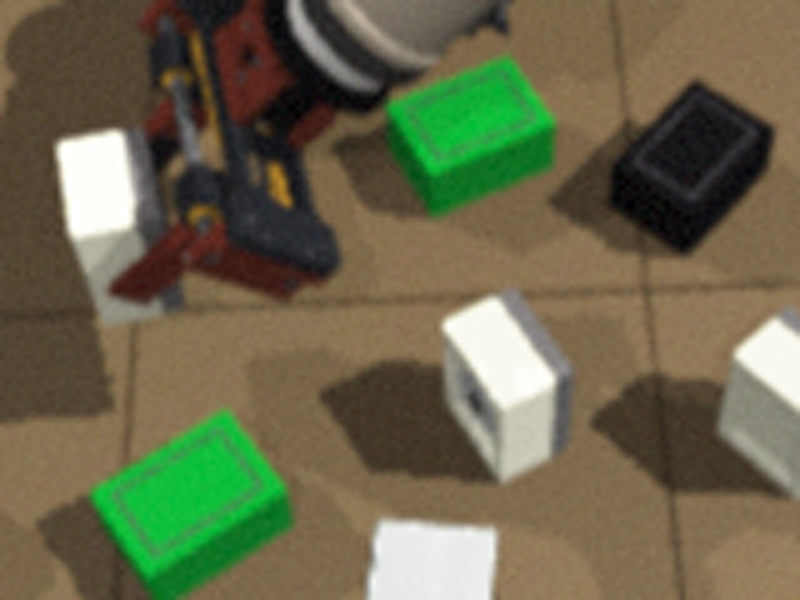

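Joint 6 is at 0.20 against its limit of 0.17. I'll try backing the yaw off and moving outward to gain margin.

Run:
```python
from h import *
plan([([.51,-.31,.11],frame(-8,-42))],mm=20)
```

```text
[{"x": -0.1, "y": -0.04, "z": 0.07, "rx": 0.0119, "ry": 0.0034, "rz": 0.0132}, {"x": -0.1, "y": -0.03, "z": 0.07, "rx": 0.0119, "ry": 0.0035, "rz": 0.0132}, {"x": -0.105, "y": -0.011, "z": 0.078, "rx": 0.0119, "ry": 0.0034, "rz": 0.0132}]
```

Request:
servo_tool([
  {"x":-0.1,"y":-0.04,"z":0.07,"rx":0.012,"ry":0.0034,"rz":0.0132},
  {"x":-0.1,"y":-0.03,"z":0.07,"rx":0.012,"ry":0.0034,"rz":0.0132},
  {"x":-0.1,"y":-0.01,"z":0.08,"rx":0.012,"ry":0.0034,"rz":0.0132},
])

```text
clock: 16.7
tcp_pos: [0.5036, -0.3055, 0.1041]
tcp_rot: [1.941, 1.685, -0.769]
force: [-0.9, 0.2, -1.4]
grip_width: 0.0597
```

Run:
```python
from h import *
st()
plan([([.51,-.30,.055],frame(-8,-45))],mm=20)
```

```text
t16.70 p [ 0.5036 -0.3055  0.1041] z [-0.115 -0.662 -0.741] y [ 0.989 -0.148 -0.021] q [-0.66  0.9   1.03  2.05 -0.    0.53  0.01] F [-0.9  0.2 -1.4] w0.0597
[{"x": 0.16, "y": 0.03, "z": 0.13, "rx": -0.0011, "ry": -0.0026, "rz": 0.0004}, {"x": 0.16, "y": 0.02, "z": 0.13, "rx": -0.0012, "ry": -0.0026, "rz": 0.0004}, {"x": 0.157, "y": 0.028, "z": 0.133, "rx": -0.0011, "ry": -0.0027, "rz": 0.0005}]
```

Joint 6 is back to 0.53. Lowering here.

Request:
servo_tool([
  {"x":0.16,"y":0.03,"z":0.13,"rx":-0.001,"ry":-0.0026,"rz":0},
  {"x":0.16,"y":0.02,"z":0.13,"rx":-0.001,"ry":-0.0026,"rz":0},
  {"x":0.13,"y":0.02,"z":0.11,"rx":-0.001,"ry":-0.0026,"rz":0},
])

```text
clock: 16.95
tcp_pos: [0.514, -0.304, 0.0619]
tcp_rot: [1.916, 1.64, -0.777]
force: [-0.5, 0.1, -1.7]
grip_width: 0.0598
```

Run:
```python
from h import *
st()
```

```text
t16.95 p [ 0.514  -0.304   0.0619] z [-0.102 -0.693 -0.714] y [ 0.988 -0.152  0.006] q [-0.65  1.01  0.99  2.05 -0.04  0.46 -0.05] F [-0.5  0.1 -1.7] w0.0598
```

Request:
servo_tool([
  {"x":0.03,"y":0,"z":0.03,"rx":0,"ry":-0.001,"rz":0},
  {"x":0.03,"y":0,"z":0.03,"rx":0,"ry":-0.001,"rz":0},
])

```text
clock: 17.12
tcp_pos: [0.5143, -0.3029, 0.0533]
tcp_rot: [1.913, 1.635, -0.786]
force: [-0.5, -1.2, -1.8]
grip_width: 0.0599
```

Request:
servo_tool([
  {"x":0.02,"y":0,"z":0.02,"rx":0,"ry":-0.0005,"rz":0},
])

```text
clock: 17.2
tcp_pos: [0.5144, -0.3026, 0.051]
tcp_rot: [1.912, 1.633, -0.788]
force: [0.4, -0.2, -2.4]
grip_width: 0.0597
```

Request:
servo_tool([
  {"x":0.015,"y":0,"z":0.015,"rx":0,"ry":0,"rz":0},
])

```text
clock: 17.28
tcp_pos: [0.5144, -0.3026, 0.0496]
tcp_rot: [1.914, 1.633, -0.788]
force: [-0.7, 0.5, -1.6]
grip_width: 0.0595
```

Request:
servo_tool([
  {"x":0.015,"y":0,"z":0.015,"rx":0,"ry":0,"rz":0},
])

```text
clock: 17.37
tcp_pos: [0.5145, -0.3026, 0.0484]
tcp_rot: [1.915, 1.632, -0.787]
force: [-0.1, 0.1, -1.8]
grip_width: 0.0599
```

Request:
servo_tool([
  {"x":0.015,"y":0,"z":0.015,"rx":0,"ry":0,"rz":0},
])

```text
clock: 17.45
tcp_pos: [0.5147, -0.3027, 0.0471]
tcp_rot: [1.916, 1.632, -0.785]
force: [-0.2, 0.4, -1.3]
grip_width: 0.0596
```

Request:
servo_tool([
  {"x":0.01,"y":0,"z":0.01,"rx":0,"ry":0,"rz":0},
])

```text
clock: 17.53
tcp_pos: [0.5147, -0.3028, 0.0463]
tcp_rot: [1.916, 1.631, -0.785]
force: [-0.5, -0.7, -1.5]
grip_width: 0.0595
```

Request:
servo_tool([
  {"x":0.015,"y":0,"z":0.015,"rx":0,"ry":0,"rz":0},
])

```text
clock: 17.62
tcp_pos: [0.5148, -0.3029, 0.0449]
tcp_rot: [1.917, 1.631, -0.784]
force: [-0.7, -0.0, -1.2]
grip_width: 0.0599
```

Request:
servo_tool([
  {"x":0.015,"y":0,"z":0.015,"rx":0,"ry":0,"rz":0},
])

```text
clock: 17.7
tcp_pos: [0.5149, -0.303, 0.0439]
tcp_rot: [1.917, 1.63, -0.784]
force: [-2.2, 16.3, 22.7]
grip_width: 0.0597
```

Run:
```python
from h import *
st()
p=env.get_image("scene");im=p["image"][130:250,150:310];cv2.imwrite("pics/s12.png",cv2.resize(im,None,fx=5,fy=5,interpolation=cv2.INTER_CUBIC))
```

```text
t17.70 p [ 0.5149 -0.303   0.0439] z [-0.106 -0.697 -0.709] y [ 0.988 -0.157  0.007] q [-0.65  1.05  0.98  2.04 -0.06  0.44 -0.07] F [-2.2 16.3 22.7] w0.0597
```

View pics/s12.png

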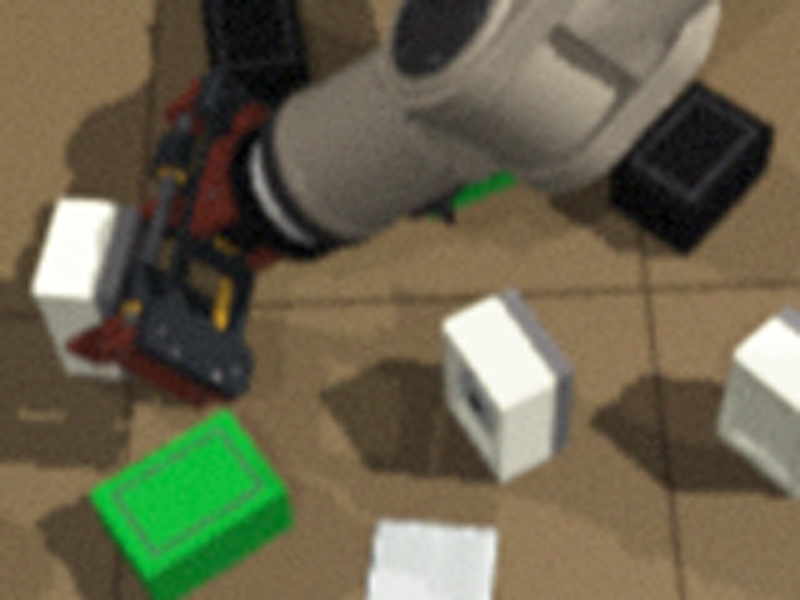

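Contact. Releasing and rising straight up.

Request:
servo_tool([
  {"x":0,"y":0,"z":0,"rx":0,"ry":0,"rz":0},
  {"x":0,"y":0,"z":0,"rx":0,"ry":0,"rz":0},
  {"x":0,"y":0,"z":0,"rx":0,"ry":0,"rz":0},
  {"x":-0.02,"y":0,"z":-0.02,"rx":0,"ry":0,"rz":0},
  {"x":-0.02,"y":0,"z":-0.02,"rx":0,"ry":0,"rz":0},
], claw=1)

```text
clock: 18.17
tcp_pos: [0.515, -0.3039, 0.0495]
tcp_rot: [1.916, 1.629, -0.785]
force: [0.2, -0.5, -1.1]
grip_width: 0.0865
```

Request:
servo_tool([
  {"x":-0.2,"y":0,"z":-0.2,"rx":0,"ry":0,"rz":0},
  {"x":-0.25,"y":0,"z":-0.25,"rx":0,"ry":0,"rz":0},
  {"x":-0.25,"y":0,"z":-0.25,"rx":0,"ry":0,"rz":0},
  {"x":-0.25,"y":0,"z":-0.25,"rx":0,"ry":0,"rz":0},
  {"x":-0.25,"y":0,"z":-0.25,"rx":0,"ry":0,"rz":0},
])

```text
clock: 18.58
tcp_pos: [0.511, -0.3033, 0.1858]
tcp_rot: [1.916, 1.635, -0.796]
force: [0.5, 0.2, 0.0]
grip_width: 0.0878
```

Run:
```python
from h import *
st()
p=env.get_image("scene");im=p["image"][130:250,150:310];cv2.imwrite("pics/s13.png",cv2.resize(im,None,fx=5,fy=5,interpolation=cv2.INTER_CUBIC))
print([(d["at"],d["confidence"]) for d in env.tip_of(p,"logger")])
print([(d["at"],d["confidence"]) for d in env.tip_of(p,"tub_b_mid")])
p=env.get_image("top")
print([(d["at"],d["confidence"]) for d in env.tip_of(p,"tub_b_mid")])
```

```text
t18.58 p [ 0.511  -0.3033  0.1858] z [-0.114 -0.698 -0.707] y [ 0.987 -0.158 -0.003] q [-0.75  0.84  1.17  2.02  0.05  0.65  0.03] F [0.5 0.2 0. ] w0.0878
[([0.4245, 0.0334, 0.003], 0.92), ([0.6432, -0.2583, 0.0033], 0.79), ([0.3985, -0.0967, -0.0004], 0.78), ([0.3162, -0.2338, 0.0028], 0.44)]
[([0.5846, -0.0877, 0.0403], 0.95), ([0.3959, -0.102, 0.0243], 0.82), ([0.6395, -0.2578, 0.0231], 0.81), ([0.4312, 0.0311, 0.0211], 0.68), ([0.3237, -0.2294, 0.0232], 0.66)]
[([0.3987, -0.0996, 0.0235], 0.76), ([0.4256, 0.0332, 0.0204], 0.63), ([0.6435, -0.259, 0.0229], 0.61), ([0.3163, -0.2346, 0.0209], 0.55)]
```

View pics/s13.png

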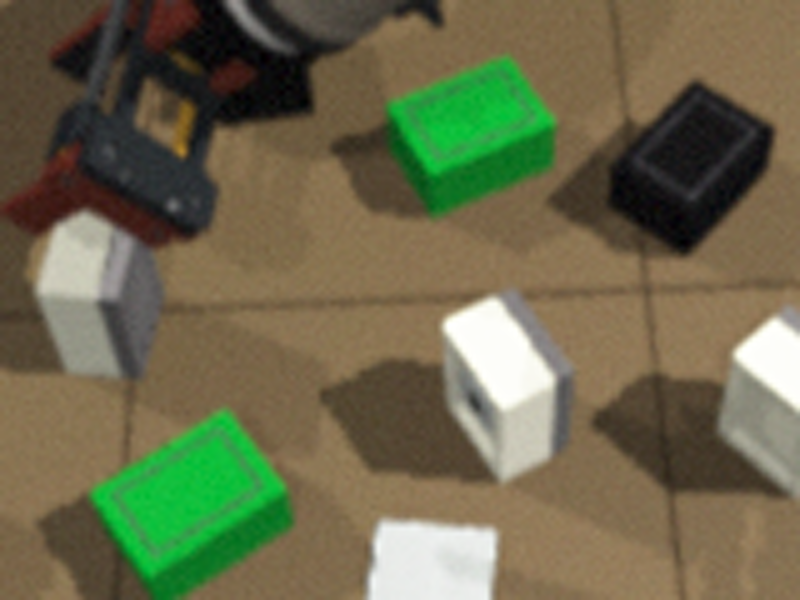

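All three stand free: a at crop (100,295), b at (505,385) and c at the right. Only b shows a disc so far. I'll swing round to a's base side to check it before going to b.

Run:
```python
from h import *
plan([([.51,-.33,.25],frame(-8,0)),([.52,-.42,.20],frame(-5,40))])
```

```text
[{"x": -0.12, "y": 0.0, "z": -0.05, "rx": -0.0002, "ry": 0.0178, "rz": -0.0004}, {"x": -0.11, "y": 0.01, "z": -0.06, "rx": -0.0002, "ry": 0.0179, "rz": -0.0004}, {"x": -0.1, "y": 0.0, "z": -0.07, "rx": -0.0002, "ry": 0.0178, "rz": -0.0004}, {"x": -0.1, "y": 0.01, "z": -0.09, "rx": -0.0002, "ry": 0.0179, "rz": -0.0004}, {"x": -0.08, "y": 0.0, "z": -0.1, "rx": -0.0002, "ry": 0.0178, "rz": -0.0004}]
[{"x": -0.07, "y": 0.01, "z": -0.1, "rx": -0.0003, "ry": 0.0179, "rz": -0.0004}, {"x": -0.066, "y": 0.001, "z": -0.113, "rx": -0.0003, "ry": 0.0178, "rz": -0.0003}, {"x": -0.18, "y": 0.05, "z": 0.1, "rx": 0.0005, "ry": 0.0185, "rz": -0.0013}, {"x": -0.19, "y": 0.04, "z": 0.08, "rx": 0.0005, "ry": 0.0185, "rz": -0.0013}, {"x": -0.2, "y": 0.04, "z": 0.06, "rx": 0.0005, "ry": 0.0185, "rz": -0.0013}]
[{"x": -0.21, "y": 0.04, "z": 0.04, "rx": 0.0005, "ry": 0.0185, "rz": -0.0014}, {"x": -0.22, "y": 0.04, "z": 0.01, "rx": 0.0005, "ry": 0.0186, "rz": -0.0013}, {"x": -0.211, "y": 0.048, "z": -0.018, "rx": 0.0005, "ry": 0.0185, "rz": -0.0014}]
```

Request:
servo_tool([
  {"x":-0.12,"y":0,"z":-0.05,"rx":0,"ry":0.018,"rz":0},
  {"x":-0.11,"y":0.01,"z":-0.06,"rx":0,"ry":0.018,"rz":0},
  {"x":-0.1,"y":0,"z":-0.07,"rx":0,"ry":0.018,"rz":0},
  {"x":-0.1,"y":0.01,"z":-0.09,"rx":0,"ry":0.018,"rz":0},
  {"x":-0.08,"y":0,"z":-0.1,"rx":0,"ry":0.018,"rz":0},
])

```text
clock: 19.25
tcp_pos: [0.5118, -0.31, 0.2176]
tcp_rot: [2.265, 1.988, -0.28]
force: [0.3, 0.8, -1.2]
grip_width: 0.0879
```

Request:
servo_tool([
  {"x":-0.07,"y":0,"z":-0.1,"rx":0,"ry":0.018,"rz":0},
  {"x":-0.07,"y":0,"z":-0.11,"rx":0,"ry":0.018,"rz":0},
  {"x":-0.18,"y":0.05,"z":0.1,"rx":0,"ry":0.0185,"rz":-0.001},
  {"x":-0.19,"y":0.04,"z":0.08,"rx":0,"ry":0.0185,"rz":-0.001},
  {"x":-0.2,"y":0.04,"z":0.06,"rx":0,"ry":0.0185,"rz":-0.001},
])

```text
clock: 19.67
tcp_pos: [0.5205, -0.3597, 0.2144]
tcp_rot: [-2.113, -1.896, -0.41]
force: [1.7, 0.1, -0.4]
grip_width: 0.0876
```

Request:
servo_tool([
  {"x":-0.21,"y":0.04,"z":0.04,"rx":0,"ry":0.0185,"rz":-0.001},
  {"x":-0.22,"y":0.04,"z":0.01,"rx":0,"ry":0.0185,"rz":-0.001},
  {"x":-0.21,"y":0.05,"z":-0.02,"rx":0,"ry":0.0185,"rz":-0.001},
])

```text
clock: 19.92
tcp_pos: [0.5257, -0.4071, 0.184]
tcp_rot: [-1.863, -1.702, -0.754]
force: [1.1, -0.3, -0.3]
grip_width: 0.0877
```

Run:
```python
from h import *
st()
p=env.get_image("wrist");cv2.imwrite("pics/w5.png",p["image"])
print([(d["at"],d["confidence"]) for d in env.tip_of(p,"logger")])
print([(d["at"],d["confidence"]) for d in env.tip_of(p,"tub_b_mid")])
```

```text
t19.92 p [ 0.5257 -0.4071  0.184 ] z [ 0.065  0.691 -0.72 ] y [ 0.996 -0.091  0.003] q [ 0.56  0.87  0.47  1.31 -0.8   1.72  1.07] F [ 1.1 -0.3 -0.3] w0.0877
[([0.6408, -0.2579, 0.0022], 0.97), ([0.4258, 0.0304, 0.0057], 0.86), ([0.3949, -0.0963, 0.0049], 0.82), ([0.3223, -0.2342, -0.0012], 0.75), ([0.5933, -0.1067, 0.0434], 0.69)]
[([0.401, -0.103, 0.0227], 0.89), ([0.5875, -0.0827, 0.0404], 0.8), ([0.3224, -0.2364, 0.0215], 0.78), ([0.4301, 0.0321, 0.0239], 0.72), ([0.6422, -0.2605, 0.0235], 0.69)]
```

View pics/w5.png

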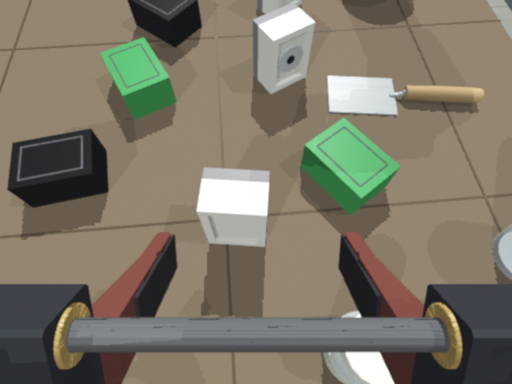

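Run:
```python
import cv2
im=cv2.imread("pics/w5.png")
a=cv2.resize(im[155:255,185:285],(390,390),interpolation=cv2.INTER_CUBIC);b=cv2.resize(im[0:100,235:335],(390,390),interpolation=cv2.INTER_CUBIC)
cv2.imwrite("pics/w5z.png",cv2.hconcat([a,b]))
```

```text
(no output)
```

View pics/w5z.png

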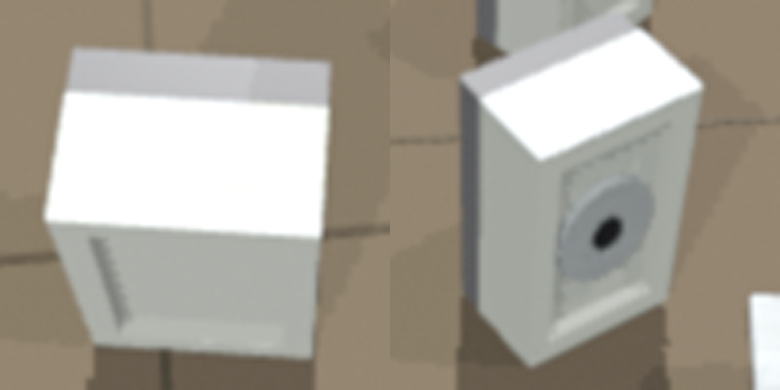

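Tub a's base at left is empty, and b's base at right carries the round steel disc. So b is the one. I'll approach b from its base side.

Run:
```python
from h import *
f=frame(28,40);zt=f.as_matrix()[:,2];g=np.array([.588,-.092,.044])
plan([([.58,-.27,.20],frame(15,35)),(g-zt*.13,f)])
```

```text
[{"x": 0.37, "y": 0.14, "z": 0.26, "rx": 0.0088, "ry": -0.0062, "rz": -0.0113}, {"x": 0.37, "y": 0.18, "z": 0.23, "rx": 0.0088, "ry": -0.0061, "rz": -0.0112}, {"x": 0.37, "y": 0.21, "z": 0.21, "rx": 0.0088, "ry": -0.0062, "rz": -0.0113}, {"x": 0.355, "y": 0.248, "z": 0.183, "rx": 0.0088, "ry": -0.0061, "rz": -0.0112}, {"x": 0.13, "y": 0.23, "z": 0.3, "rx": 0.0055, "ry": 0.0035, "rz": -0.0072}]
[{"x": 0.11, "y": 0.24, "z": 0.3, "rx": 0.0055, "ry": 0.0034, "rz": -0.0072}, {"x": 0.09, "y": 0.26, "z": 0.29, "rx": 0.0055, "ry": 0.0035, "rz": -0.0071}, {"x": 0.066, "y": 0.267, "z": 0.284, "rx": 0.0055, "ry": 0.0034, "rz": -0.0072}]
```

Request:
servo_tool([
  {"x":0.37,"y":0.14,"z":0.26,"rx":0.009,"ry":-0.006,"rz":-0.011},
  {"x":0.37,"y":0.18,"z":0.23,"rx":0.009,"ry":-0.006,"rz":-0.011},
  {"x":0.37,"y":0.21,"z":0.21,"rx":0.009,"ry":-0.006,"rz":-0.011},
  {"x":0.36,"y":0.25,"z":0.18,"rx":0.009,"ry":-0.006,"rz":-0.011},
])

```text
clock: 20.4
tcp_pos: [0.5735, -0.2771, 0.1941]
tcp_rot: [-1.607, -2.053, -0.482]
force: [1.3, -0.5, 0.1]
grip_width: 0.0879
```

Run:
```python
from h import *
st()
f=frame(28,40);zt=f.as_matrix()[:,2];g=np.array([.588,-.092,.044])
plan([(g-zt*.13,f)])
```

```text
t20.40 p [ 0.5735 -0.2771  0.1941] z [-0.157  0.55  -0.82 ] y [ 0.969  0.246 -0.02 ] q [ 0.28  0.77  0.45  1.4  -0.63  1.6   1.11] F [ 1.3 -0.5  0.1] w0.0879
[{"x": 0.16, "y": 0.25, "z": 0.29, "rx": 0.0052, "ry": 0.0034, "rz": -0.0081}, {"x": 0.13, "y": 0.27, "z": 0.29, "rx": 0.0052, "ry": 0.0034, "rz": -0.008}, {"x": 0.12, "y": 0.28, "z": 0.28, "rx": 0.0051, "ry": 0.0035, "rz": -0.0081}, {"x": 0.091, "y": 0.303, "z": 0.282, "rx": 0.0052, "ry": 0.0034, "rz": -0.008}]
```

Request:
servo_tool([
  {"x":0.16,"y":0.25,"z":0.29,"rx":0.005,"ry":0.0034,"rz":-0.008},
  {"x":0.13,"y":0.27,"z":0.29,"rx":0.005,"ry":0.0034,"rz":-0.008},
  {"x":0.12,"y":0.28,"z":0.28,"rx":0.005,"ry":0.0034,"rz":-0.008},
  {"x":0.09,"y":0.3,"z":0.28,"rx":0.005,"ry":0.0034,"rz":-0.008},
])

```text
clock: 20.73
tcp_pos: [0.6355, -0.1483, 0.1556]
tcp_rot: [-1.262, -2.182, -0.474]
force: [0.2, -0.8, -0.3]
grip_width: 0.0877
```

Run:
```python
from h import *
st()
p=env.get_image("wrist")
c=np.array([.586,-.088,.042]);a=np.radians(28);J=np.array([np.cos(a),np.sin(a),0]);L=np.array([-J[1],J[0],0])
im=p["image"]
for dz,s in((.0,-22),(.084,-22),(.084,22)):
  for dy in (-30,30):
    q=proj(p,c*[1,1,0]+[0,0,dz]+L*s/1e3+J*dy/1e3).round().astype(int);cv2.circle(im,tuple(map(int,q)),3,(0,0,255),-1)
cv2.imwrite("pics/w6.png",im)
print([(d["at"],d["confidence"]) for d in env.tip_of(p,"logger")][:3])
f=frame(28,40);zt=f.as_matrix()[:,2];g=np.array([.588,-.092,.044])
plan([(g-zt*.09,f),(g,f)])
```

```text
t20.73 p [ 0.6355 -0.1483  0.1556] z [-0.297  0.557 -0.776] y [0.87  0.492 0.021] q [ 0.15  0.85  0.34  1.33 -0.63  1.62  1.15] F [ 0.2 -0.8 -0.3] w0.0877
[([0.594, -0.109, 0.0429], 0.96), ([0.394, -0.0951, 0.0014], 0.84)]
[{"x": -0.12, "y": -0.13, "z": 0.23, "rx": -0.0004, "ry": 0.0006, "rz": 0.0034}, {"x": -0.117, "y": -0.137, "z": 0.22, "rx": -0.0003, "ry": 0.0005, "rz": 0.0033}, {"x": 0.0, "y": 0.0, "z": 0.37, "rx": 0.0, "ry": 0.0, "rz": 0.0}, {"x": 0.0, "y": 0.0, "z": 0.38, "rx": 0.0, "ry": 0.0, "rz": 0.0}, {"x": 0.0, "y": 0.001, "z": 0.375, "rx": 0.0, "ry": 0.0, "rz": 0.0}]
```

View pics/w6.png

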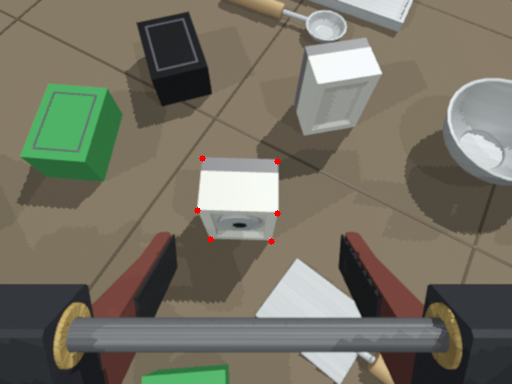

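The predicted corners match tub b, whose disc is at (240,226). Tub c at (340,90) is empty. Closing in.

Request:
servo_tool([
  {"x":-0.12,"y":-0.13,"z":0.23,"rx":0,"ry":0,"rz":0.003},
  {"x":-0.12,"y":-0.13,"z":0.22,"rx":0,"ry":0,"rz":0.003},
  {"x":0,"y":0,"z":0,"rx":0,"ry":0,"rz":0},
])

```text
clock: 21.08
tcp_pos: [0.6179, -0.1352, 0.1147]
tcp_rot: [-1.275, -2.166, -0.462]
force: [-1.1, -0.5, -0.2]
grip_width: 0.0876
```

Run:
```python
from h import *
st()
f=frame(28,40);g=np.array([.588,-.092,.044])
plan([(g,f)],mm=30)
```

```text
t21.08 p [ 0.6179 -0.1352  0.1147] z [-0.304  0.557 -0.773] y [0.875 0.484 0.005] q [ 0.13  0.87  0.33  1.41 -0.64  1.54  1.17] F [-1.1 -0.5 -0.2] w0.0876
[{"x": -0.02, "y": -0.02, "z": 0.37, "rx": -0.0004, "ry": 0.0006, "rz": 0.0009}, {"x": -0.02, "y": -0.03, "z": 0.36, "rx": -0.0003, "ry": 0.0006, "rz": 0.0008}, {"x": -0.019, "y": -0.023, "z": 0.367, "rx": -0.0004, "ry": 0.0006, "rz": 0.0009}]
```

Request:
servo_tool([
  {"x":-0.02,"y":-0.02,"z":0.37,"rx":0,"ry":0,"rz":0.001},
  {"x":-0.02,"y":-0.03,"z":0.36,"rx":0,"ry":0,"rz":0.001},
  {"x":-0.02,"y":-0.02,"z":0.32,"rx":0,"ry":0,"rz":0},
  {"x":0,"y":0,"z":0,"rx":0,"ry":0,"rz":0},
])

```text
clock: 21.42
tcp_pos: [0.5923, -0.0905, 0.0514]
tcp_rot: [-1.286, -2.17, -0.461]
force: [-0.2, -0.5, -0.5]
grip_width: 0.0875
```

Run:
```python
from h import *
st()
f=frame(28,40);g=np.array([.588,-.092,.044])
plan([(g,f)],mm=30)
```

```text
t21.42 p [ 0.5923 -0.0905  0.0514] z [-0.297  0.554 -0.778] y [0.878 0.478 0.006] q [ 0.09  0.88  0.3   1.55 -0.68  1.38  1.21] F [-0.2 -0.5 -0.5] w0.0875
[{"x": -0.051, "y": -0.057, "z": 0.077, "rx": -0.0003, "ry": 0.003, "rz": 0.0018}]
```

Request:
servo_tool([
  {"x":-0.05,"y":-0.05,"z":0.07,"rx":0,"ry":0.002,"rz":0.001},
  {"x":0,"y":0,"z":0,"rx":0,"ry":0,"rz":0},
  {"x":0,"y":0,"z":0,"rx":0,"ry":0,"rz":0},
  {"x":0,"y":0,"z":0,"rx":0,"ry":0,"rz":0},
  {"x":0,"y":0,"z":0,"rx":0,"ry":0,"rz":0},
], claw=0)

```text
clock: 21.83
tcp_pos: [0.5933, -0.0946, 0.0507]
tcp_rot: [-1.287, -2.163, -0.469]
force: [0.3, -0.2, -1.8]
grip_width: 0.0603
```

Request:
servo_tool([
  {"x":0,"y":0,"z":0,"rx":0,"ry":0,"rz":0},
  {"x":0,"y":0,"z":0,"rx":0,"ry":0,"rz":0},
])

```text
clock: 22.0
tcp_pos: [0.5944, -0.0963, 0.0515]
tcp_rot: [-1.29, -2.166, -0.469]
force: [-0.2, -0.1, -2.6]
grip_width: 0.06
```

Run:
```python
from h import *
st()
p=env.get_image("wrist");cv2.imwrite("pics/w7.png",p["image"])
q=env.sense()["tcp_pos"]
plan([(q+[0,0,.12],frame(28,35))])
```

```text
t22.00 p [ 0.5944 -0.0963  0.0515] z [-0.292  0.559 -0.776] y [0.881 0.473 0.01 ] q [ 0.1   0.89  0.3   1.54 -0.68  1.39  1.21] F [-0.2 -0.1 -2.6] w0.0600
[{"x": 0.32, "y": 0.0, "z": -0.39, "rx": 0.0003, "ry": -0.0038, "rz": 0.0005}, {"x": 0.3, "y": 0.01, "z": -0.39, "rx": 0.0003, "ry": -0.0038, "rz": 0.0005}, {"x": 0.297, "y": -0.001, "z": -0.406, "rx": 0.0002, "ry": -0.0037, "rz": 0.0004}]
```

View pics/w7.png

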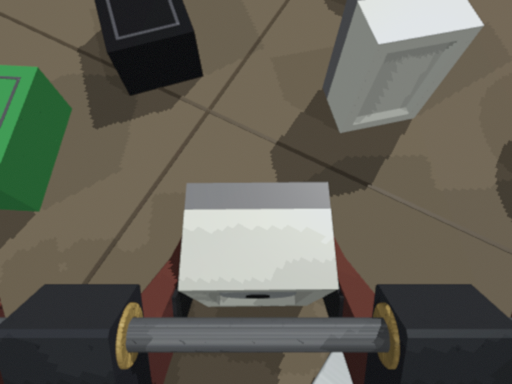

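Gripped square, with the disc edge just visible at (257,297). Lifting.

Request:
servo_tool([
  {"x":0.32,"y":0,"z":-0.39,"rx":0,"ry":-0.004,"rz":0},
  {"x":0.3,"y":0,"z":-0.39,"rx":0,"ry":-0.004,"rz":0},
  {"x":0.3,"y":0,"z":-0.4,"rx":0,"ry":-0.004,"rz":0},
  {"x":0.26,"y":0,"z":-0.35,"rx":0,"ry":-0.01,"rz":0},
])

```text
clock: 22.38
tcp_pos: [0.5871, -0.0967, 0.1969]
tcp_rot: [-1.362, -2.257, -0.373]
force: [0.7, -0.0, -1.3]
grip_width: 0.0601
```

Run:
```python
from h import *
st()
plan([([.53,.02,.22],frame(45,0)),([.52,.22,.20],frame(70,-25)),([.527,.30,.14],frame(85,-51))])
```

```text
t22.38 p [ 0.5871 -0.0967  0.1969] z [-0.256  0.46  -0.85 ] y [ 0.883  0.469 -0.012] q [ 0.01  0.65  0.39  1.56 -0.57  1.47  1.06] F [ 0.7 -0.  -1.3] w0.0601
[{"x": 0.26, "y": 0.01, "z": 0.1, "rx": 0.0019, "ry": -0.0146, "rz": -0.0078}, {"x": 0.26, "y": 0.02, "z": 0.08, "rx": 0.0019, "ry": -0.0146, "rz": -0.0078}, {"x": 0.27, "y": 0.04, "z": 0.05, "rx": 0.0019, "ry": -0.0147, "rz": -0.0078}, {"x": 0.27, "y": 0.05, "z": 0.03, "rx": 0.0019, "ry": -0.0146, "rz": -0.0077}, {"x": 0.27, "y": 0.06, "z": 0.0, "rx": 0.0019, "ry": -0.0147, "rz": -0.0078}]
[{"x": 0.257, "y": 0.074, "z": -0.02, "rx": 0.0018, "ry": -0.0146, "rz": -0.0077}, {"x": 0.31, "y": 0.28, "z": 0.04, "rx": -0.0025, "ry": -0.0114, "rz": -0.0114}, {"x": 0.29, "y": 0.3, "z": 0.03, "rx": -0.0025, "ry": -0.0114, "rz": -0.0114}, {"x": 0.27, "y": 0.32, "z": 0.01, "rx": -0.0025, "ry": -0.0114, "rz": -0.0114}, {"x": 0.25, "y": 0.34, "z": -0.01, "rx": -0.0025, "ry": -0.0114, "rz": -0.0114}]
[{"x": 0.22, "y": 0.36, "z": -0.01, "rx": -0.0026, "ry": -0.0114, "rz": -0.0114}, {"x": 0.191, "y": 0.367, "z": -0.027, "rx": -0.0025, "ry": -0.0114, "rz": -0.0113}, {"x": 0.11, "y": 0.19, "z": 0.11, "rx": -0.0052, "ry": -0.0144, "rz": -0.0066}, {"x": 0.11, "y": 0.2, "z": 0.11, "rx": -0.0052, "ry": -0.0143, "rz": -0.0066}, {"x": 0.12, "y": 0.2, "z": 0.11, "rx": -0.0052, "ry": -0.0144, "rz": -0.0066}]
[{"x": 0.11, "y": 0.19, "z": 0.1, "rx": -0.0052, "ry": -0.0143, "rz": -0.0067}, {"x": 0.12, "y": 0.201, "z": 0.101, "rx": -0.0051, "ry": -0.0144, "rz": -0.0066}]
```

Request:
servo_tool([
  {"x":0.26,"y":0.01,"z":0.08,"rx":0.002,"ry":-0.0146,"rz":-0.008},
  {"x":0.26,"y":0.02,"z":0.07,"rx":0.002,"ry":-0.0146,"rz":-0.008},
  {"x":0.27,"y":0.04,"z":0.04,"rx":0.002,"ry":-0.0146,"rz":-0.008},
  {"x":0.27,"y":0.05,"z":0.02,"rx":0.002,"ry":-0.0146,"rz":-0.008},
  {"x":0.27,"y":0.06,"z":0,"rx":0.002,"ry":-0.0146,"rz":-0.008},
])

```text
clock: 22.8
tcp_pos: [0.5451, -0.0076, 0.2285]
tcp_rot: [-1.249, -2.833, -0.063]
force: [-0.1, 0.9, -1.2]
grip_width: 0.0603
```

Run:
```python
from h import *
st()
plan([([.52,.22,.20],frame(70,-25)),([.527,.30,.14],frame(85,-51))])
```

```text
t22.80 p [ 0.5451 -0.0076  0.2285] z [-0.025  0.055 -0.998] y [0.738 0.674 0.019] q [-0.42  0.31  0.43  1.89 -0.21  1.01  0.86] F [-0.1  0.9 -1.2] w0.0603
[{"x": 0.38, "y": 0.28, "z": 0.09, "rx": -0.0019, "ry": -0.0127, "rz": -0.0128}, {"x": 0.36, "y": 0.31, "z": 0.06, "rx": -0.0019, "ry": -0.0127, "rz": -0.0128}, {"x": 0.34, "y": 0.34, "z": 0.04, "rx": -0.002, "ry": -0.0127, "rz": -0.0127}, {"x": 0.32, "y": 0.36, "z": 0.01, "rx": -0.0019, "ry": -0.0127, "rz": -0.0128}, {"x": 0.29, "y": 0.39, "z": -0.01, "rx": -0.002, "ry": -0.0128, "rz": -0.0128}]
[{"x": 0.248, "y": 0.405, "z": -0.02, "rx": -0.0019, "ry": -0.0127, "rz": -0.0127}, {"x": 0.11, "y": 0.19, "z": 0.11, "rx": -0.0052, "ry": -0.0144, "rz": -0.0066}, {"x": 0.11, "y": 0.2, "z": 0.11, "rx": -0.0052, "ry": -0.0144, "rz": -0.0066}, {"x": 0.12, "y": 0.2, "z": 0.11, "rx": -0.0052, "ry": -0.0143, "rz": -0.0066}, {"x": 0.11, "y": 0.19, "z": 0.1, "rx": -0.0052, "ry": -0.0144, "rz": -0.0067}]
[{"x": 0.12, "y": 0.201, "z": 0.101, "rx": -0.0051, "ry": -0.0143, "rz": -0.0066}]
```

Request:
servo_tool([
  {"x":0.38,"y":0.28,"z":0.07,"rx":-0.002,"ry":-0.0127,"rz":-0.0128},
  {"x":0.36,"y":0.31,"z":0.05,"rx":-0.002,"ry":-0.0127,"rz":-0.0128},
  {"x":0.34,"y":0.34,"z":0.03,"rx":-0.002,"ry":-0.0127,"rz":-0.0128},
  {"x":0.32,"y":0.36,"z":0.01,"rx":-0.002,"ry":-0.0127,"rz":-0.0128},
  {"x":0.29,"y":0.39,"z":-0.01,"rx":-0.002,"ry":-0.0127,"rz":-0.0128},
])

```text
clock: 23.22
tcp_pos: [0.5223, 0.1885, 0.2137]
tcp_rot: [0.574, 2.702, -0.063]
force: [1.1, -1.9, -1.7]
grip_width: 0.0599
```

Run:
```python
from h import *
st()
plan([([.525,.30,.15],frame(85,-51))])
```

```text
t23.22 p [0.5223 0.1885 0.2137] z [ 0.352 -0.12  -0.928] y [0.401 0.916 0.033] q [-0.96  0.2   0.37  2.11  0.39  0.65  0.26] F [ 1.1 -1.9 -1.7] w0.0599
[{"x": 0.16, "y": 0.25, "z": 0.12, "rx": -0.0053, "ry": -0.0159, "rz": -0.0091}, {"x": 0.16, "y": 0.26, "z": 0.11, "rx": -0.0054, "ry": -0.0159, "rz": -0.009}, {"x": 0.15, "y": 0.26, "z": 0.1, "rx": -0.0053, "ry": -0.0159, "rz": -0.0091}, {"x": 0.15, "y": 0.27, "z": 0.1, "rx": -0.0054, "ry": -0.016, "rz": -0.009}, {"x": 0.138, "y": 0.275, "z": 0.088, "rx": -0.0053, "ry": -0.0159, "rz": -0.0091}]
```

Request:
servo_tool([
  {"x":0.16,"y":0.25,"z":0.12,"rx":-0.0053,"ry":-0.016,"rz":-0.009},
  {"x":0.16,"y":0.26,"z":0.11,"rx":-0.0053,"ry":-0.016,"rz":-0.009},
  {"x":0.15,"y":0.26,"z":0.1,"rx":-0.0053,"ry":-0.016,"rz":-0.009},
])

```text
clock: 23.47
tcp_pos: [0.5233, 0.2464, 0.1861]
tcp_rot: [0.339, 2.497, -0.053]
force: [1.3, -0.1, -2.0]
grip_width: 0.0596
```

Run:
```python
from h import *
st()
plan([([.525,.31,.12],frame(85,-51))])
```

```text
t23.47 p [0.5233 0.2464 0.1861] z [ 0.571 -0.116 -0.812] y [0.254 0.966 0.04 ] q [-1.25  0.29  0.49  2.22  0.92  0.49 -0.29] F [ 1.3 -0.1 -2. ] w0.0596
[{"x": 0.22, "y": 0.25, "z": 0.2, "rx": -0.0046, "ry": -0.014, "rz": -0.0081}, {"x": 0.22, "y": 0.25, "z": 0.18, "rx": -0.0046, "ry": -0.0141, "rz": -0.008}, {"x": 0.218, "y": 0.256, "z": 0.175, "rx": -0.0047, "ry": -0.014, "rz": -0.008}]
```

Run:
```python
from h import *
plan([([.548,.31,.12],frame(80,-51))])
```

```text
[{"x": 0.14, "y": 0.27, "z": 0.25, "rx": -0.0014, "ry": -0.0142, "rz": -0.0047}, {"x": 0.16, "y": 0.27, "z": 0.24, "rx": -0.0015, "ry": -0.0141, "rz": -0.0047}, {"x": 0.163, "y": 0.28, "z": 0.232, "rx": -0.0014, "ry": -0.0142, "rz": -0.0046}]
```

Request:
servo_tool([
  {"x":0.14,"y":0.27,"z":0.25,"rx":-0.0015,"ry":-0.014,"rz":-0.005},
  {"x":0.16,"y":0.27,"z":0.24,"rx":-0.0015,"ry":-0.014,"rz":-0.005},
  {"x":0.16,"y":0.28,"z":0.23,"rx":-0.0015,"ry":-0.014,"rz":-0.005},
])

```text
clock: 23.72
tcp_pos: [0.5393, 0.2865, 0.1444]
tcp_rot: [0.249, 2.334, -0.085]
force: [1.3, -0.6, -2.6]
grip_width: 0.0599
```

Run:
```python
from h import *
st()
p=env.get_image("scene");cv2.imwrite("pics/s14.png",cv2.resize(p["image"][110:250,280:460],None,fx=4,fy=4,interpolation=cv2.INTER_CUBIC))
plan([([.545,.315,.06],frame(80,-51))],mm=20)
```

```text
t23.72 p [0.5393 0.2865 0.1444] z [ 0.701 -0.137 -0.7  ] y [0.205 0.979 0.014] q [-1.44  0.51  0.62  2.24  1.37  0.43 -0.84] F [ 1.3 -0.6 -2.6] w0.0599
[{"x": 0.14, "y": 0.06, "z": 0.14, "rx": -0.0004, "ry": -0.003, "rz": -0.0008}, {"x": 0.14, "y": 0.06, "z": 0.14, "rx": -0.0004, "ry": -0.003, "rz": -0.0008}, {"x": 0.14, "y": 0.06, "z": 0.14, "rx": -0.0004, "ry": -0.003, "rz": -0.0008}, {"x": 0.14, "y": 0.07, "z": 0.14, "rx": -0.0004, "ry": -0.003, "rz": -0.0008}, {"x": 0.15, "y": 0.061, "z": 0.136, "rx": -0.0004, "ry": -0.003, "rz": -0.0008}]
```

View pics/s14.png

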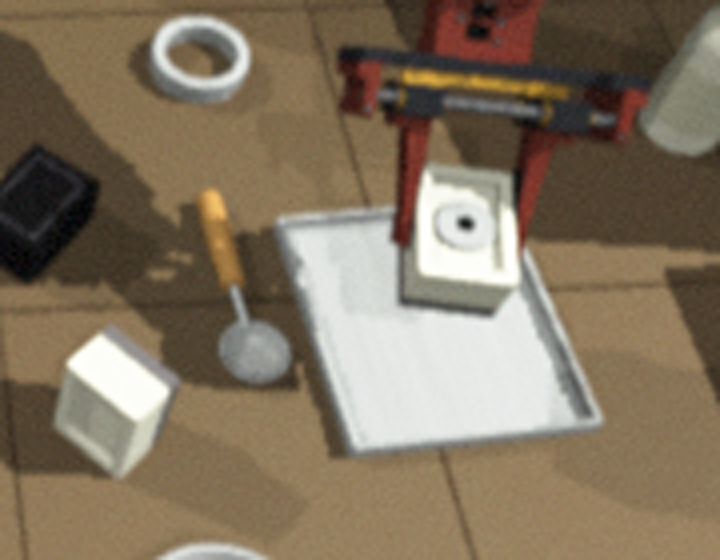

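The tub is base up over the tray, with the logger at (465,225). Lowering and finishing the tilt.

Request:
servo_tool([
  {"x":0.14,"y":0.06,"z":0.14,"rx":0,"ry":-0.003,"rz":0},
  {"x":0.14,"y":0.06,"z":0.14,"rx":0,"ry":-0.003,"rz":0},
  {"x":0.14,"y":0.06,"z":0.14,"rx":0,"ry":-0.003,"rz":0},
  {"x":0.14,"y":0.07,"z":0.14,"rx":0,"ry":-0.004,"rz":0},
])

```text
clock: 24.1
tcp_pos: [0.5438, 0.3122, 0.0757]
tcp_rot: [0.229, 2.252, -0.095]
force: [0.5, -0.1, -1.0]
grip_width: 0.0603
```

Run:
```python
from h import *
st()
plan([([.545,.312,.048],frame(79,-51))],mm=20)
```

```text
t24.10 p [0.5438 0.3122 0.0757] z [ 0.756 -0.146 -0.638] y [0.197 0.98  0.009] q [-1.45  0.73  0.57  2.23  1.67  0.46 -1.3 ] F [ 0.5 -0.1 -1. ] w0.0603
[{"x": 0.13, "y": 0.0, "z": 0.12, "rx": 0.0001, "ry": -0.0009, "rz": -0.0009}, {"x": 0.128, "y": -0.001, "z": 0.112, "rx": 0.0, "ry": -0.0008, "rz": -0.0008}]
```

Request:
servo_tool([
  {"x":0.13,"y":0,"z":0.12,"rx":0,"ry":-0.001,"rz":0},
  {"x":0.11,"y":0,"z":0.1,"rx":0,"ry":-0.001,"rz":0},
  {"x":0,"y":0,"z":0,"rx":0,"ry":0,"rz":0},
])

```text
clock: 24.35
tcp_pos: [0.5439, 0.3139, 0.0461]
tcp_rot: [0.224, 2.245, -0.099]
force: [0.2, 0.1, -1.6]
grip_width: 0.06
```

Request:
servo_tool([
  {"x":0.025,"y":0,"z":0.02,"rx":0,"ry":0,"rz":0},
])

```text
clock: 24.43
tcp_pos: [0.5443, 0.3135, 0.0442]
tcp_rot: [0.225, 2.245, -0.099]
force: [0.5, 1.0, -1.3]
grip_width: 0.0605
```

Run:
```python
from h import *
st()
p=env.get_image("scene");cv2.imwrite("pics/s15.png",cv2.resize(p["image"][120:230,340:440],None,fx=6,fy=5.4,interpolation=cv2.INTER_CUBIC))
```

```text
t24.43 p [0.5443 0.3135 0.0442] z [ 0.761 -0.149 -0.631] y [0.196 0.981 0.005] q [-1.42  0.8   0.52  2.22  1.75  0.49 -1.43] F [ 0.5  1.  -1.3] w0.0605
```

View pics/s15.png

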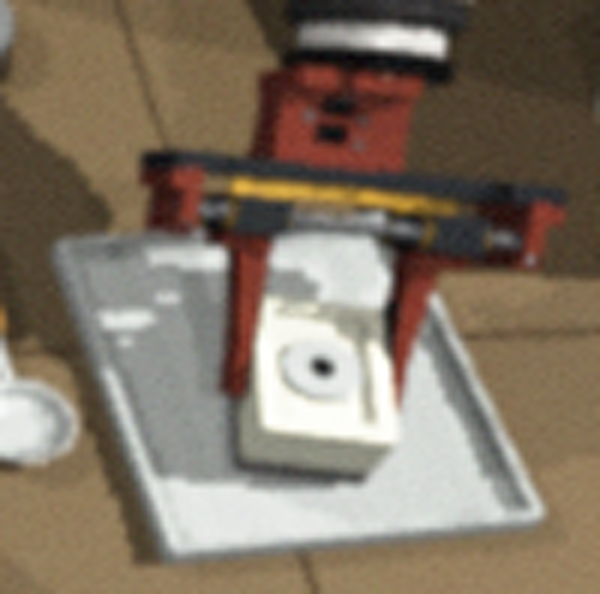

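Request:
servo_tool([
  {"x":0.025,"y":0,"z":0.02,"rx":0,"ry":0,"rz":0},
])

```text
clock: 24.57
tcp_pos: [0.5445, 0.3136, 0.0423]
tcp_rot: [0.226, 2.245, -0.098]
force: [0.5, 1.0, -1.5]
grip_width: 0.0603
```

Request:
servo_tool([
  {"x":0.02,"y":0,"z":0.016,"rx":0,"ry":0,"rz":0},
])

```text
clock: 24.65
tcp_pos: [0.5448, 0.3136, 0.041]
tcp_rot: [0.228, 2.245, -0.097]
force: [0.5, 0.3, -2.2]
grip_width: 0.0598
```

Request:
servo_tool([
  {"x":0.015,"y":0,"z":0.012,"rx":0,"ry":0,"rz":0},
])

```text
clock: 24.73
tcp_pos: [0.5451, 0.3136, 0.0402]
tcp_rot: [0.229, 2.244, -0.096]
force: [-0.5, -0.4, -1.6]
grip_width: 0.0598
```

Request:
servo_tool([
  {"x":0.02,"y":0,"z":0.016,"rx":0,"ry":0,"rz":0},
])

```text
clock: 24.82
tcp_pos: [0.5454, 0.3137, 0.0387]
tcp_rot: [0.23, 2.244, -0.095]
force: [-0.3, -1.4, -1.8]
grip_width: 0.0601
```

Request:
servo_tool([
  {"x":0.02,"y":0,"z":0.016,"rx":0,"ry":0,"rz":0},
])

```text
clock: 24.9
tcp_pos: [0.5455, 0.3139, 0.0369]
tcp_rot: [0.231, 2.243, -0.095]
force: [-0.3, -0.1, -2.2]
grip_width: 0.0596
```

Request:
servo_tool([
  {"x":0.015,"y":0,"z":0.012,"rx":0,"ry":0,"rz":0},
])

```text
clock: 24.98
tcp_pos: [0.5455, 0.314, 0.0355]
tcp_rot: [0.231, 2.243, -0.094]
force: [0.2, -0.6, -2.2]
grip_width: 0.06
```

Request:
servo_tool([
  {"x":0.015,"y":0,"z":0.012,"rx":0,"ry":0,"rz":0},
])

```text
clock: 25.07
tcp_pos: [0.5459, 0.314, 0.0346]
tcp_rot: [0.231, 2.241, -0.094]
force: [-17.5, 0.6, 22.8]
grip_width: 0.0601
```

Request:
servo_tool([
  {"x":0.015,"y":0,"z":0.012,"rx":0,"ry":0,"rz":0},
])

```text
clock: 25.15
tcp_pos: [0.5462, 0.3139, 0.0345]
tcp_rot: [0.231, 2.238, -0.094]
force: [-18.0, -0.0, 24.1]
grip_width: 0.0597
```

Request:
servo_tool([
  {"x":0.01,"y":0,"z":0.008,"rx":0,"ry":0,"rz":0},
])

```text
clock: 25.23
tcp_pos: [0.5462, 0.3139, 0.0346]
tcp_rot: [0.231, 2.235, -0.093]
force: [-9.5, 0.5, 10.8]
grip_width: 0.0601
```

Contact. Releasing and retreating.

Request:
servo_tool([
  {"x":0,"y":0,"z":0,"rx":0,"ry":0,"rz":0},
  {"x":0,"y":0,"z":0,"rx":0,"ry":0,"rz":0},
  {"x":0,"y":0,"z":0,"rx":0,"ry":0,"rz":0},
  {"x":-0.02,"y":0,"z":-0.02,"rx":0,"ry":0,"rz":0},
  {"x":-0.02,"y":0,"z":-0.02,"rx":0,"ry":0,"rz":0},
], claw=1)

```text
clock: 25.65
tcp_pos: [0.5466, 0.3139, 0.0402]
tcp_rot: [0.231, 2.232, -0.093]
force: [0.4, -0.1, 0.1]
grip_width: 0.0867
```

Request:
servo_tool([
  {"x":-0.2,"y":0,"z":-0.16,"rx":0,"ry":0,"rz":0},
  {"x":-0.27,"y":0,"z":-0.23,"rx":0,"ry":0,"rz":0},
  {"x":-0.27,"y":0,"z":-0.23,"rx":0,"ry":0,"rz":0},
  {"x":-0.27,"y":0,"z":-0.23,"rx":0,"ry":0,"rz":0},
  {"x":-0.27,"y":0,"z":-0.23,"rx":0,"ry":0,"rz":0},
])

```text
clock: 26.07
tcp_pos: [0.5409, 0.3112, 0.1733]
tcp_rot: [0.225, 2.239, -0.105]
force: [0.3, 0.8, -0.0]
grip_width: 0.0883
```

Run:
```python
from h import *
st()
p=env.get_image("scene");cv2.imwrite("pics/s16.png",p["image"][100:300,140:450].repeat(2,0).repeat(2,1))
q=env.get_image("top")
for k in ["tub_b_mid","logger","spoon","spatula","jar","bowl","tray_floor"]:
    print(k,[(d["at"],d["confidence"]) for d in env.tip_of(p,k)],[(d["at"],d["confidence"]) for d in env.tip_of(q,k)])
cv2.imwrite("pics/t16.png",q["image"])
```

```text
t26.07 p [0.5409 0.3112 0.1733] z [ 0.764 -0.153 -0.626] y [0.198 0.98  0.002] q [-1.55  0.53  0.68  2.22  1.36  0.51 -0.86] F [ 0.3  0.8 -0. ] w0.0883
tub_b_mid [([0.4308, 0.0297, 0.019], 0.88), ([0.555, 0.3121, 0.0207], 0.84), ([0.6425, -0.2573, 0.0233], 0.82), ([0.4002, -0.1029, 0.0223], 0.66), ([0.3207, -0.228, 0.0212], 0.65)] [([0.322, -0.2351, 0.0203], 0.93), ([0.6423, -0.2556, 0.0216], 0.66), ([0.3997, -0.0973, 0.0222], 0.62), ([0.4267, 0.0355, 0.0193], 0.61)]
logger [([0.3188, -0.2352, 0.004], 0.9), ([0.5591, 0.3131, 0.0498], 0.8), ([0.6412, -0.2601, 0.0036], 0.75), ([0.4243, 0.0308, 0.0018], 0.56), ([0.3992, -0.0946, 0.0004], 0.55), ([0.6081, 0.0713, 0.047], 0.33)] [([0.398, -0.0977, 0.003], 0.88), ([0.559, 0.3152, 0.0471], 0.79), ([0.3189, -0.2326, 0.0039], 0.72), ([0.4245, 0.0302, 0.0004], 0.69), ([0.641, -0.2564, 0.006], 0.69), ([0.6121, -0.4468, 0.0025], 0.61), ([0.5281, 0.3158, -0.0015], 0.33)]
spoon [([0.4917, 0.1749, -0.0037], 0.9)] [([0.492, 0.1823, 0.0002], 0.57)]
spatula [([0.7445, -0.1441, -0.0014], 0.89), ([0.49, 0.175, -0.0017], 0.29)] [([0.7485, -0.1459, -0.0038], 0.91)]
jar [([0.6094, -0.4449, 0.0004], 0.94)] [([0.6155, -0.4471, 0.0006], 0.58), ([0.5521, 0.3102, 0.0257], 0.52)]
bowl [([0.7716, 0.1066, -0.0011], 0.93), ([0.514, -0.3095, 0.0433], 0.38)] [([0.7687, 0.1063, 0.0032], 0.75)]
tray_floor [([0.5269, 0.3151, 0.0089], 0.72)] [([0.5296, 0.3194, 0.0003], 0.73)]
```

View pics/s16.png

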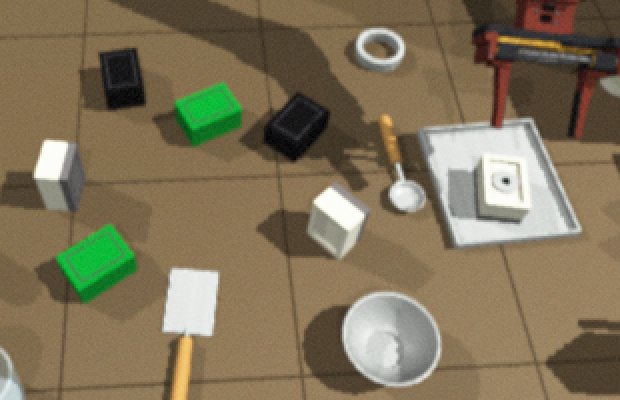

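View pics/t16.png

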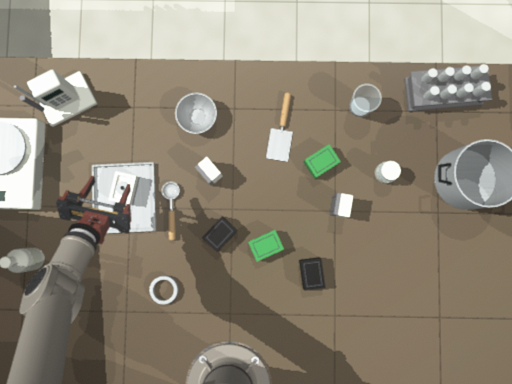

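Tub b lies base up in the tray at (505,185) in scene, with the logger showing. Tubs a at (60,175) and c at (338,220) stand on end. The bystanders read the same as at the start and the arm is clear, so I'll hand in.

Run:
```python
from rig import env
print(env.hand_in())
```

```text
the job is handed in; nothing more can be done
None
```

The job is done and handed in at about 26 s of the 72 s allowed. The tub with the logger is base up on the floor of the tray, and the other two stand on end on the counter.

**What I did:** I tipped tubs c, b and a onto their ends, and all three stood free together. Wrist-camera views showed a steel disc in b's base and nothing in a's or c's. I then gripped b from its base side, turned it over and set it down in the tray.

**Last checks:**
- **Tub b:** its logger reads at about (0.559, 0.313, 0.050) in one camera and 0.047 high in the other; lying flat should give 0.046. The tub is well inside the tray walls.
- **Bystanders:** spoon, spatula, jar, bowl and the green and black look-alikes all read within a few mm of where they started.
- **Arm:** clear of everything with the gripper open. The highest wrist force I saw was about 35 N.

**What disagreed or went less well:**
- **False logger reports:** the network often reported a "logger" under the look-alikes, so I trusted the pictures instead.
- **Tub c missed:** the network did not list tub c in its last look, although it stands plainly in both pictures. It also gave a weak logger report there (0.33), but the close views show c's base empty.
- **Where the tubs stand:** joint 6 came near its limit while tipping a and b, reaching 0.20 against 0.17. I therefore stood a about 5–6 cm from where it had lain, with its base facing to the robot's right.

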